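# Seat a bearing cartridge in a bench clamp cradle

## Task

Stand the solid steel bearing cartridge in the bore of the bench cradle while its clamp is open, let go of it, then swing the hinged clamp over and press its cross bar down until the clamp has driven the cartridge fully home against the seat, and leave the clamp closed, holding it firmly there. The bearing is delicate: do not force it into the bore, and stop pressing as soon as you feel it bottom. Leave the other parts on the bench where they are.

Things in the scene. Friction and masses are not known exactly. Their poses are not given: they have to be found in the camera images.
- cartridge: The bearing cartridge: solid steel cylinder 36 mm in diameter, 75 mm tall, two thin dark bands, dark seal on its flat top; 0.17 to 0.35 kg. Starts upright on the bench. Origin at the centre of its underside, z up along its axis; yaw does not matter. Its foot has a 3 mm chamfer. More than 40 N from the cradle or its clamp damages it.
- cradle: The fixed cradle: grey base plate 210 x 140 x 12 mm, a dark steel block 84 x 84 mm with top 65 mm above the bench and a vertical round bore, and two hinge ears. Origin on the bench on the bore axis, z up; +x points level from the bore to the clamp's hinge, y along the hinge axis. Ears (12 mm thick, 30 mm wide, top 118 mm above the bench) stand 50 to 62 mm either side of the hinge's middle.
- cradle_mouth (a point): Centre of the bore's mouth, level with the block's top. Bore 37.6 mm in diameter, 2 mm chamfer; axes as cradle. Put in by hand, the cartridge rests on a sprung pad 35 mm deep in the bore (spring 5 N, up to 9 N when driven down), leaving 40 mm above the block. The hard seat hidden under the pad is 4 to 16 mm deeper still; its height is set anew at each start and cannot be seen.
- clamp_hinge (a point): Middle of the clamp's hinge axis, fixed: 90 mm from the bore axis along cradle's +x, 105 mm above the bench (40 mm above the mouth).
- clamp_bar (a point): Middle of the clamp's cross bar, the handle: round steel, 14 mm in diameter, parallel to the hinge axis and 190 mm from it, 76 mm free length between the clamp's two flat side arms (8 mm thick, 16 mm deep, hinge to bar). It may be gripped from above, open or closed, and turns in the grip. About 3 N down moves the free clamp, 5 to 8 N drives the cartridge, 12 N is ample, over 17 N may harm it.
- clamp_foot (a point): Nose of the clamp's round foot (10 mm radius), on a cross piece between the arms, 90 mm from the hinge and 19 mm below the arms' centre line. It presses on the middle of the cartridge's top: first touch at a clamp angle of about 0.21, home somewhere from 0.18 to 0.02. Where, only the feel tells, for the seat's height is not known; at the seat the force rises sharply.
- clamp (a joint): Clamp angle, rad. 0: arms level, bar beyond the bore from the hinge; pi/2: straight up; starts open at 1.65 to 1.9. At angle q the bar is at hinge - 0.19 cos(q) along the cradle's x, + 0.19 sin(q) in z. The hinge is stiff (0.9 N m friction): the clamp stays where it is left, and so keeps the sprung cartridge down; pressed onto the seat, it keeps it there with some 14 N.
- sleeve: Bystander: short open dark steel tube, 52 mm diameter, 45 mm tall, standing on the bench; origin at the centre of its underside.
- race: Bystander: flat open steel ring, 72 mm diameter, 20 mm tall, lying on the bench; origin at the centre of its underside.
- flange: Bystander: steel flange disc, 124 mm diameter, 22 mm tall, lying on the bench; origin at the centre of its underside.
Not all that is in view belongs to the job. Leave any green or pink look-alike of the cartridge alone.

How it is judged:
By the outcome, as a careful person would: the job done as asked, in the order asked, and still so for the second after the job is handed in, with the robot touching nothing.
It also fails if it takes over 72 s, if anything falls off the work surface, if the arm or the gripper's body presses on something with over 40 N, if the wrist force passes 120 N, or if a joint passes its speed limit or range.

## Robot

A 7-joint arm with a two-finger parallel gripper is mounted at the origin on the work surface. World frame = base frame: x ahead of the robot, y to its left, z up, the work surface at z = 0. Lengths are in m, angles in rad, forces in N, time in s.
With the tool pointing down it reaches from about 0.35 to 0.9 m from the base axis. Payload 8.1 kg.
Tool frame: the origin (TCP) lies between the finger pads; the fingertips stand 19 mm ahead of it and the grasp point (between the pads) is the TCP; y points along the fingers, x is the direction in which the jaws open and shut, and the axes are right-handed (so a half turn about y gives the same grasp; the last joint's range is limited). The gripper opens to 92 mm and grips with 3 to 60 N. Pads are 19 mm wide; open, the fingers measure 130 mm over their backs; the gripper's body (75 mm by 190 mm) begins 47 mm behind the grasp point.
Start: joints at [-1.333, 0.434, 0.025, 1.573, -0.012, 1.134, -0.075], TCP at [0.209, 0.589, 0.246] pointing down, gripper open.
Joint ranges: [-2.62, 2.62], [-0.44, 2.09], [-1.27, 1.32], [0.08, 2.57], [-1.32, 4.46], [0.12, 2], [-2.74, 2.74]. Speed limits (rad/s): [2.22, 2.22, 3.01, 3.01, 3.14, 3.14, 3.14].

## Interface

Orientations are given as a rotation vector (axis times angle).
In Python, from cell import arm gives the robot as it stands.
- The arm moves only by the tool move_arm, never from a script. Its argument "series" is a list of rows, each an object of numbers: "x", "y", "z": the shift along the tool's x, y, z in cm; "rx", "ry", "rz": the turn, a rotation vector about the tool's x, y, z in rad. In form: [{"x": .., "y": .., "z": .., "rx": .., "ry": .., "rz": ..}, ...]. A call has 1 to 12 rows; each row shifts and turns the pose as measured when the row begins, along the tool's axes as they then stand; what a row does not reach is not made up. A row lasts 1/8 s, in which the tool goes at most 62.5 mm and 10.7 degrees, less where a joint would pass 70% of its speed; a pose out of reach is approached as far as the arm can. A call is refused whole if a number of a shift passes 6.25 or a number of a turn 0.188, either way. A call with a gripper value outside its range is refused whole. "jaw" is the finger opening in cm, from 0 to 9.18, set as the call begins (left out, the last holds). The fingers move at their own pace and stop on an object; "newtons" is the grip in N (left out, the last holds). Time passes only in rows, so rows that do not move let the fingers close. It gives the time, the measured TCP pose, the force and the opening at its end, in the units of the state.
- arm.observe(): the state, without advancing time (a new reading comes with each control period).
- arm.get_image(name): name is "scene" or "top" or "wrist"; returns the picture (384x512x3 uint8, blue, green, red); there is no depth.
- arm.camera_params(name): a dict with "K" (3x3 intrinsics, pixels), "k1" (the pictures are not rectified: a ray, as slopes to the right and down, at radius r is drawn at 1 + k1 r^2 times it, then the intrinsics apply), "R" (3x3) and "t" (3): a world point X has camera coordinates R X + t; the wrist camera has in their place "tool_from_camera" (4x4, takes a point from camera to tool coordinates, whose origin is the TCP and whose axes are the tool frame's). Camera axes: x right, y down, z forward; pixel columns grow to the right and rows downward; lengths in m; the calibration is good to about 2 mm. A picture is of the moment at which its call begins: read the wrist's pose just before it. camera_params takes no time and is no camera call.
- arm.sign_off(): hands the job in, once; it reports no verdict.
The state is a dict: "clock": time; "joints": joint angles; "dq": joint speeds; "joint_efforts": joint torques, N m; "position": TCP position; "ee_rot": TCP orientation; "force": force on the tool from outside, world axes, zero at the start; "ft_torque": the same for the moment, N m; "width": opening from 0.0 (shut) to 1.0 (fully open).
Only numpy, scipy, OpenCV 4.12 (cv2) and the standard library are available. Lean on these libraries where they do the work, as an engineer would, in place of code of your own. Each camera call takes 0.05 s, during which the arm holds its last target.

## Working session

There is one attempt and no reset: what is moved stays moved. The work goes in short steps, Python scripts to look and compute and a tool call to move; the robot and the scene stay as the last step left them, time stands still between calls to the robot, and variables do not carry over. Pictures are saved under pics/ and viewed, and the job is handed in when it is done.

Besides the shell and the picture viewer there is one more tool, called after "Request:" by a JSON object that holds its "op" and its "data", one argument or row to a line. move_arm: Moves the arm, as the interface text tells. Its arguments: {"type":"object","properties":{"series":{"type":"array","items":{"type":"object","properties":{"x":{"type":"number"},"y":{"type":"number"},"z":{"type":"number"},"rx":{"type":"number"},"ry":{"type":"number"},"rz":{"type":"number"}}}},"jaw":{"type":"number"},"newtons":{"type":"number"}},"required":["series"]}

```bash
ls; mkdir -p pics
python3 - <<'E'
from cell import arm
import cv2
print(arm.observe())
for n in ["scene","top"]:
    cv2.imwrite(f"pics/{n}0.png",arm.get_image(n)); print(n,arm.camera_params(n))
print(arm.camera_params("wrist"))
E
```

```text
pics
{'clock': 0.0, 'joints': array([-1.33263564,  0.43523764,  0.02496134,  1.57414123, -0.01159424,
        1.13396984, -0.07515232]), 'dq': array([ 8.02340831e-05, -1.63435447e-03, -4.06397777e-04, -6.39280757e-04,
       -3.88827556e-04, -4.62416216e-04, -1.48103989e-03]), 'joint_efforts': array([ 3.56133150e-04, -6.67865467e+01,  9.85179283e-01, -3.14469445e+01,
       -6.05366053e-02,  4.32965707e-02,  1.45426866e-04]), 'position': array([0.20875977, 0.58857723, 0.24491863]), 'ee_rot': array([-1.35246916, -0.953667  ,  0.95569554]), 'force': array([ 0.27283558, -0.5359273 ,  0.18760363]), 'ft_torque': array([-0.0014841 , -0.03002441, -0.01663098]), 'width': 0.999058722795198}
scene {'K': array([[358.59458375,   0.        , 257.90844065],
       [  0.        , 358.59458375, 190.14598659],
       [  0.        ,   0.        ,   1.        ]]), 'k1': -0.1094897024465019, 'R': array([[ 0.84033831,  0.54198011, -0.00943831],
       [ 0.4446509 , -0.69917923, -0.55985175],
       [-0.31002758,  0.46626812, -0.82853904]]), 't': array([-0.47568183, -0.1614229 ,  1.15595291])}
top {'K': a
[... 236 characters left out ...]

       [-0.99512986, -0.02231638, -0.09601325],
       [ 0.09611605, -0.00357826, -0.9953637 ]]), 't': array([0.05875285, 0.54399061, 1.16179961])}
{'K': array([[298.27242989,   0.        , 252.62130618],
       [  0.        , 298.27242989, 191.28623616],
       [  0.        ,   0.        ,   1.        ]]), 'k1': -0.005059499798329294, 'tool_from_camera': array([[ 9.99999228e-01, -9.32296967e-04,  8.21458227e-04,
         9.72403461e-04],
       [-1.07030189e-03, -3.10450338e-01,  9.50588997e-01,
        -1.38089925e-01],
       [-6.31209254e-04, -9.50589143e-01, -3.10451097e-01,
         8.36720592e-02],
       [ 0.00000000e+00,  0.00000000e+00,  0.00000000e+00,
         1.00000000e+00]])}
```

View pics/scene0.png

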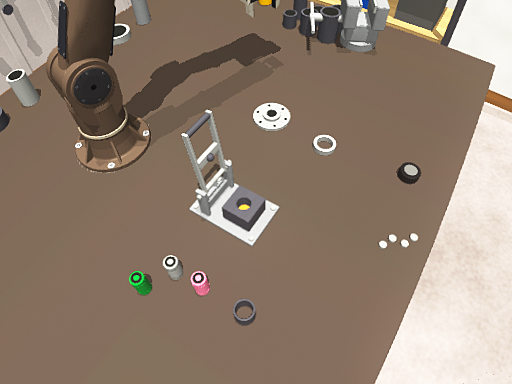

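View pics/top0.png

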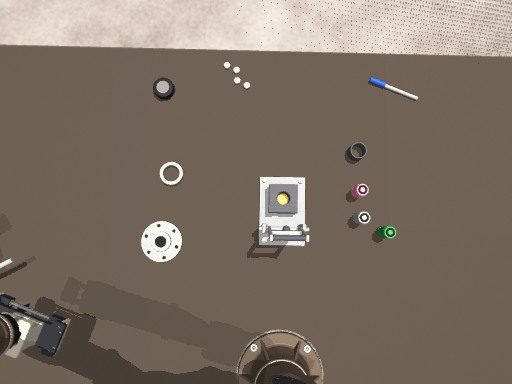

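```bash
cat > h.py <<'E'
import numpy as np, cv2
from scipy.spatial.transform import Rotation as Ro
from cell import arm
def ray(cam,uv,st=None):
    K=cam["K"];p=np.array([(uv[0]-K[0,2])/K[0,0],(uv[1]-K[1,2])/K[1,1]])
    q=p.copy()
    for _ in range(30): q=p/(1+cam["k1"]*(q@q))
    d=np.array([q[0],q[1],1.])
    if "R" in cam: o=-cam["R"].T@cam["t"]; w=cam["R"].T@d
    else:
        T=cam["tool_from_camera"];Rt=Ro.from_rotvec(st["ee_rot"]).as_matrix()
        o=Rt@T[:3,3]+st["position"]; w=Rt@T[:3,:3]@d
    return o,w/np.linalg.norm(w)
def onz(cam,uv,z,st=None):
    o,w=ray(cam,uv,st); return o+w*(z-o[2])/w[2]
def proj(cam,X,st=None):
    X=np.asarray(X,float)
    if "R" in cam: c=cam["R"]@X+cam["t"]
    else:
        T=cam["tool_from_camera"];Rt=Ro.from_rotvec(st["ee_rot"]).as_matrix()
        c=T[:3,:3].T@(Rt.T@(X-st["position"])-T[:3,3])
    q=c[:2]/c[2];q=q*(1+cam["k1"]*(q@q));K=cam["K"]
    return np.array([K[0,0]*q[0]+K[0,2],K[1,1]*q[1]+K[1,2]])
def crop(img,x,y,w,h,s,name):
    cv2.imwrite(name,cv2.resize(img[y:y+h,x:x+w],None,fx=s,fy=s,interpolation=cv2.INTER_CUBIC))
E
python3 - <<'E'
from h import *
print(Ro.from_rotvec(arm.observe()["ee_rot"]).as_matrix().round(3))
s=cv2.imread("pics/scene0.png");t=cv2.imread("pics/top0.png")
a=cv2.resize(s[100:332,120:300],None,fx=3,fy=2.5*1.2/1,interpolation=cv2.INTER_CUBIC)
crop(s,120,240,100,65,7,"pics/s_c.png");crop(t,250,165,80,90,6,"pics/t_cr.png");crop(t,340,170,70,75,7,"pics/t_c.png");crop(s,180,100,110,145,4,"pics/s_cr.png")
E
```

```text
[[ 0.334 -0.    -0.942]
 [ 0.942 -0.001  0.334]
 [-0.001 -1.    -0.   ]]
```

View pics/s_c.png

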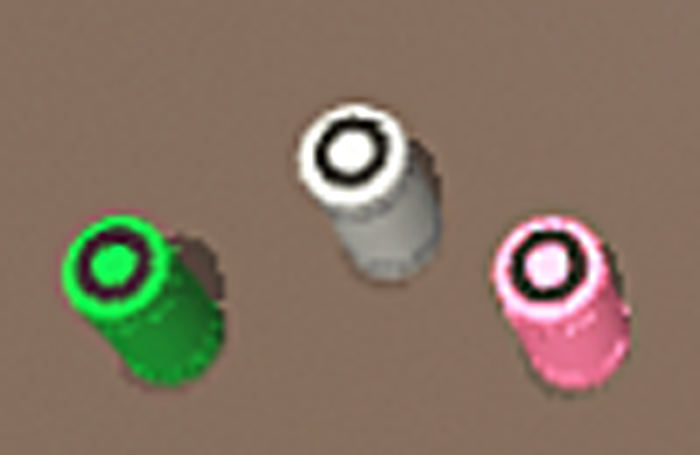

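View pics/t_c.png

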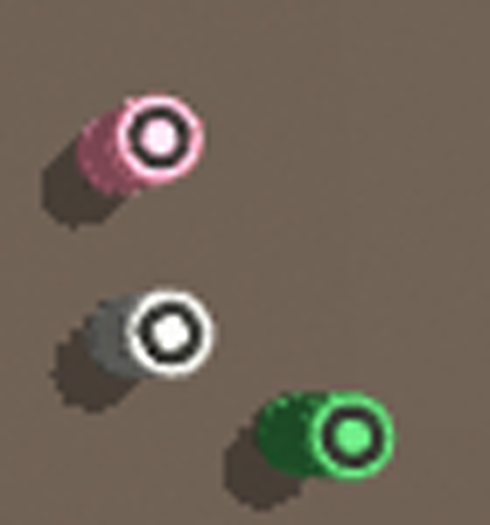

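View pics/t_cr.png

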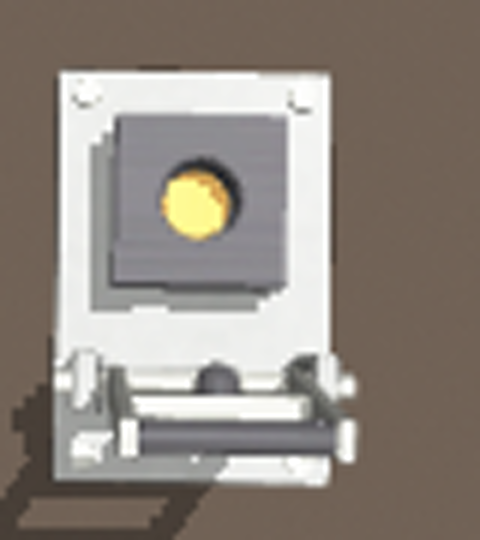

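View pics/s_cr.png

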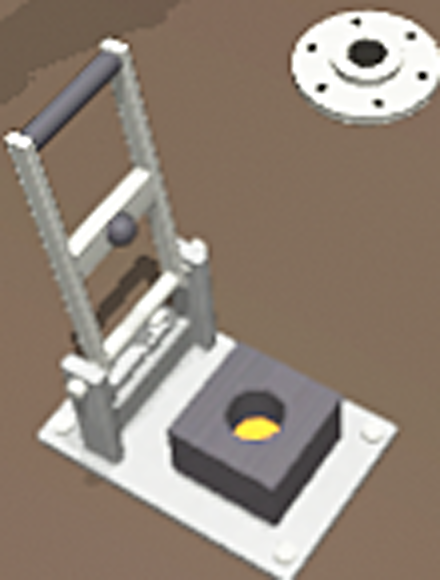

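Run:
```python
from h import *
s=cv2.imread("pics/scene0.png");t=cv2.imread("pics/top0.png")
cs,ct=arm.camera_params("scene"),arm.camera_params("top")
# cartridge: bright low-sat white ring
def ctr(img,x,y,w,h):
    hsv=cv2.cvtColor(img,cv2.COLOR_BGR2HSV)
    m=((hsv[...,2]>205)&(hsv[...,1]<50)).astype(np.uint8)
    z=np.zeros_like(m);z[y:y+h,x:x+w]=m[y:y+h,x:x+w]
    c=max(cv2.findContours(z,cv2.RETR_EXTERNAL,cv2.CHAIN_APPROX_NONE)[0],key=cv2.contourArea)
    return cv2.fitEllipse(c)
es=ctr(s,158,248,25,30);et=ctr(t,355,208,18,18);print(es,et)
print(onz(cs,es[0],.075),onz(ct,et[0],.075))
o1,w1=ray(cs,es[0]);o2,w2=ray(ct,et[0])
A=np.stack([w1,-w2],1);k=np.linalg.lstsq(A,o2-o1,rcond=None)[0];print("tri",o1+k[0]*w1,o2+k[1]*w2)
# block top corners from top crop (6x at 250,165)
f=lambda p:((p[0]+.5)/6-.5+250,(p[1]+.5)/6-.5+165)
P=np.array([onz(ct,f(p),.065) for p in [(117,114),(287,114),(287,287),(111,285)]]);print(P,P.mean(0))
Q=np.array([onz(ct,f(p),.012) for p in [(59,72),(329,73),(329,482),(55,480)]]);print(Q,Q.mean(0))
g=lambda p:((p[0]+.5)/4-.5+180,(p[1]+.5)/4-.5+100)
P2=np.array([onz(cs,g(p),.065) for p in [(171,433),(237,345),(341,402),(276,478)]]);print(P2,P2.mean(0))
# bore: dark/yellow in top; 
for im,cam,(x,y,w,h) in ((t,ct,(272,185,24,26)),(s,cs,(232,192,24,24))):
    hsv=cv2.cvtColor(im,cv2.COLOR_BGR2HSV)[y:y+h,x:x+w]; print(hsv[::2,::2,2])
```

```text
((169.70843505859375, 261.75048828125), (12.758814811706543, 14.295756340026855), 61.23554229736328) ((364.0, 217.0), (4.045199394226074, 4.045199394226074), 0.0)
[ 0.46979671 -0.23444932  0.075     ] [ 0.46775778 -0.23320523  0.075     ]
tri [ 0.46822533 -0.2337529   0.07156177] [ 0.46787421 -0.23411677  0.07164854]
[[ 0.5600269   0.04308753  0.065     ]
 [ 0.561904   -0.04021904  0.065     ]
 [ 0.47718479 -0.0412835   0.065     ]
 [ 0.47626476  0.04437264  0.065     ]] [0.51884511 0.00148941 0.065     ]
[[ 0.5871544   0.07180393  0.012     ]
 [ 0.58977611 -0.06688004  0.012     ]
 [ 0.38147137 -0.06914234  0.012     ]
 [ 0.3794818   0.06927925  0.012     ]] [0.48447092 0.0012652  0.012     ]
[[ 0.48342842 -0.04153329  0.065     ]
 [ 0.48023338  0.03904091  0.065     ]
 [ 0.56402863  0.03816039  0.065     ]
 [ 0.55968038 -0.0326391   0.065     ]] [0.5218427  0.00075723 0.065     ]
[[144 144 143 144 144 144 145 145 145 145 146 145]
 [144 144 144 144 144 144 144 146 145 145 145 146]
 [145 145 145 144 144 144 144 146 146 147 145 145]
 [143 143 145 145 134 108 101 134 146 146 148 148]
 
[... 371 characters left out ...]
45 147 148 143 144 144 142 143 142]
 [142 142 143 141 141 141 143 142 143 143 142 142]]
[[242 144 135 131 139 133 135 134 140 141 137 132]
 [160 134 132 136 131 135 133 136 138 138 139 142]
 [130 132 139 132 140 136 135 137 141 139 140 139]
 [134 135 133 129  96  69  70  72 112 142 139 134]
 [133 137 131  74  73  75  78  75  62  99 140 134]
 [135 136 109  64  73  76  77  74  69  66 138 135]
 [134 141  93  65  73 141 199 137  67  68 140 138]
 [140 135 131  61 255 255 255 255 255 117 138 138]
 [137 136 141 188 255 255 255 255 175 139 140 138]
 [135 138 139 139 143 140 133 143 138 138 137 139]
 [140 140 140 138 140 139 137 139 138 137 139 138]
 [ 68 118 141 139 139 137 138 137 138 139 141 100]]
```

```bash
cat >> h.py <<'E'
def plan(wps,tz,n,step=.057,cap=.187):
    """rows along polyline from the measured pose; turn so tool z -> heading tz (world, level), tool y down"""
    st=arm.observe();p=st["position"].copy();R=Ro.from_rotvec(st["ee_rot"])
    z=np.array([tz[0],tz[1],0.]);z/=np.linalg.norm(z);y=np.array([0,0,-1.]);G=Ro.from_matrix(np.stack([np.cross(y,z),y,z],1))
    w=[np.array(a,float) for a in wps];rows=[]
    while len(rows)<n:
        left=step;q=p.copy()
        while w and left>1e-6:
            d=w[0]-q;L=np.linalg.norm(d)
            if L<=left: q=w.pop(0).copy();left-=L
            else: q=q+d/L*left;left=0
        s=np.round(R.inv().apply(q-p)*100,2)
        rv=(R.inv()*G).as_rotvec();a=np.linalg.norm(rv)
        if a>cap: rv=rv/a*cap
        rv=np.round(rv,3)
        if not s.any() and not rv.any(): break
        rows.append(dict(zip(("x","y","z","rx","ry","rz"),[float(v) for v in (*s,*rv)])))
        p=p+R.apply(s/100);R=R*Ro.from_rotvec(rv)
    for r in rows: print({k:v for k,v in r.items() if v})
    print("end",p.round(4),"left",w)
def where():
    st=arm.observe();print(st["clock"],st["position"].round(4),"R",Ro.from_rotvec(st["ee_rot"]).as_matrix().round(3).tolist(),"F",st["force"].round(2),"w",round(st["width"]*9.2,2),"j",st["joints"].round(2));return st
E
python3 - <<'E'
from h import *
plan([(.42,.42,.42),(.62,0,.42),(.468,-.2335,.22)],(1,.011),12)
E
```

```text
{'x': -1.57, 'y': -3.09, 'z': -4.52, 'ry': 0.187}
{'x': -0.7, 'y': -3.1, 'z': -4.73, 'ry': 0.187}
{'x': 0.19, 'y': -3.09, 'z': -4.78, 'ry': 0.187}
{'x': 1.08, 'y': -3.09, 'z': -4.66, 'ry': 0.187}
{'x': 1.93, 'y': -3.1, 'z': -4.38, 'ry': 0.187}
{'x': 2.06, 'y': -2.01, 'z': -4.54, 'ry': 0.187}
{'x': 1.88, 'y': 0.01, 'z': -5.38, 'ry': 0.187}
{'x': 2.85, 'y': 0.01, 'z': -4.94, 'ry': 0.187}
{'x': 3.72, 'y': 0.01, 'z': -4.32, 'ry': 0.187}
{'x': 4.46, 'z': -3.55, 'ry': 0.187}
{'x': 5.04, 'y': 0.01, 'z': -2.67, 'ry': 0.187}
{'x': 5.45, 'z': -1.68, 'ry': 0.187}
end [0.5757 0.0932 0.42  ] left [array([0.62, 0.  , 0.42]), array([ 0.468 , -0.2335,  0.22  ])]
```

Request:
{"op": "move_arm", "data": {
  "series": [
    {"x": -1.6, "y": -3.1, "z": -4.5, "ry": 0.187},
    {"x": -0.7, "y": -3.1, "z": -4.7, "ry": 0.187},
    {"x": 0.2, "y": -3.1, "z": -4.8, "ry": 0.187},
    {"x": 1.1, "y": -3.1, "z": -4.7, "ry": 0.187},
    {"x": 1.9, "y": -3.1, "z": -4.4, "ry": 0.187},
    {"x": 2.1, "y": -2.0, "z": -4.5, "ry": 0.187},
    {"x": 1.9, "z": -5.4, "ry": 0.187},
    {"x": 2.8, "z": -4.9, "ry": 0.187},
    {"x": 3.7, "z": -4.3, "ry": 0.187},
    {"x": 4.5, "z": -3.6, "ry": 0.187},
    {"x": 5.0, "z": -2.7, "ry": 0.187},
    {"x": 5.4, "z": -1.7, "ry": 0.187}
  ],
  "jaw": 6
}}

```text
invalid input
```

Run:
```python
from h import *
where()
plan([(.61,0,.42),(.468,-.2335,.22)],(1,.011),12)
```

```text
0.1 [0.2088 0.5886 0.245 ] R [[0.334, -0.0, -0.942], [0.942, -0.001, 0.334], [-0.001, -1.0, -0.0]] F [-0.04  0.8   0.4 ] w 9.23 j [-1.33  0.44  0.02  1.57 -0.01  1.13 -0.08]
{'x': -3.27, 'y': -1.35, 'z': -4.47, 'ry': 0.187}
{'x': -2.38, 'y': -1.35, 'z': -5.0, 'ry': 0.187}
{'x': -1.41, 'y': -1.36, 'z': -5.35, 'ry': 0.187}
{'x': -0.39, 'y': -1.35, 'z': -5.52, 'ry': 0.187}
{'x': 0.64, 'y': -1.35, 'z': -5.5, 'ry': 0.187}
{'x': 1.65, 'y': -1.36, 'z': -5.28, 'ry': 0.187}
{'x': 2.6, 'y': -1.35, 'z': -4.89, 'ry': 0.187}
{'x': 3.47, 'y': -1.36, 'z': -4.32, 'ry': 0.187}
{'x': 4.21, 'y': -1.35, 'z': -3.6, 'ry': 0.187}
{'x': 4.81, 'y': -1.36, 'z': -2.75, 'ry': 0.187}
{'x': 5.23, 'y': -1.36, 'z': -1.81, 'ry': 0.187}
{'x': 5.48, 'y': -1.35, 'z': -0.8, 'ry': 0.187}
end [0.5829 0.0397 0.4082] left [array([0.61, 0.  , 0.42]), array([ 0.468 , -0.2335,  0.22  ])]
```

Request:
{"op": "move_arm", "data": {
  "series": [
    {"x": -1.6, "y": -3.1, "z": -4.5, "rx": 0, "ry": 0.187, "rz": 0},
    {"x": -0.7, "y": -3.1, "z": -4.7, "rx": 0, "ry": 0.187, "rz": 0},
    {"x": 0.2, "y": -3.1, "z": -4.8, "rx": 0, "ry": 0.187, "rz": 0},
    {"x": 1.1, "y": -3.1, "z": -4.7, "rx": 0, "ry": 0.187, "rz": 0},
    {"x": 1.9, "y": -3.1, "z": -4.4, "rx": 0, "ry": 0.187, "rz": 0},
    {"x": 2.1, "y": -2.0, "z": -4.5, "rx": 0, "ry": 0.187, "rz": 0},
    {"x": 1.9, "y": 0, "z": -5.4, "rx": 0, "ry": 0.187, "rz": 0},
    {"x": 2.8, "y": 0, "z": -4.9, "rx": 0, "ry": 0.187, "rz": 0},
    {"x": 3.7, "y": 0, "z": -4.3, "rx": 0, "ry": 0.187, "rz": 0},
    {"x": 4.5, "y": 0, "z": -3.6, "rx": 0, "ry": 0.187, "rz": 0},
    {"x": 5.0, "y": 0, "z": -2.7, "rx": 0, "ry": 0.187, "rz": 0},
    {"x": 5.4, "y": 0, "z": -1.7, "rx": 0, "ry": 0.187, "rz": 0}
  ],
  "jaw": 6,
  "newtons": 20
}}

```text
clock: 1.6
position: [0.5768, 0.0787, 0.4223]
ee_rot: [-1.429, 0.798, -0.795]
force: [0.7, 0.9, -0.0]
width: 0.651
```

Run:
```python
from h import *
where()
plan([(.61,0,.42),(.468,-.2335,.22)],(1,.011),12)
```

```text
1.6 [0.5768 0.0787 0.4223] R [[0.522, -0.006, 0.853], [-0.853, -0.007, 0.522], [0.003, -1.0, -0.008]] F [ 0.68  0.95 -0.02] w 5.99 j [-0.73  0.31  0.71  1.41 -0.2   1.5  -1.05]
{'x': 5.63, 'y': 0.18, 'z': -0.85, 'rx': 0.003, 'ry': 0.187, 'rz': 0.002}
{'x': 4.25, 'y': 1.78, 'z': -1.71, 'rx': 0.002, 'ry': 0.187, 'rz': 0.001}
{'x': 3.45, 'y': 3.38, 'z': -3.03, 'rx': 0.002, 'ry': 0.165, 'rz': 0.002}
{'x': 3.91, 'y': 3.37, 'z': -2.43}
{'x': 3.9, 'y': 3.37, 'z': -2.43}
{'x': 3.91, 'y': 3.36, 'z': -2.43}
{'x': 3.9, 'y': 3.37, 'z': -2.43}
{'x': 1.72, 'y': 1.48, 'z': -1.07}
end [ 0.468  -0.2335  0.22  ] left []
```

Request:
{"op": "move_arm", "data": {
  "series": [
    {"x": 5.6, "y": 0.2, "z": -0.9, "rx": 0.003, "ry": 0.187, "rz": 0.002},
    {"x": 4.3, "y": 1.8, "z": -1.7, "rx": 0.002, "ry": 0.187, "rz": 0.001},
    {"x": 3.4, "y": 3.4, "z": -3.0, "rx": 0.002, "ry": 0.165, "rz": 0.002},
    {"x": 3.9, "y": 3.4, "z": -2.4, "rx": 0, "ry": 0, "rz": 0},
    {"x": 3.9, "y": 3.4, "z": -2.4, "rx": 0, "ry": 0, "rz": 0},
    {"x": 3.9, "y": 3.4, "z": -2.4, "rx": 0, "ry": 0, "rz": 0},
    {"x": 3.9, "y": 3.4, "z": -2.4, "rx": 0, "ry": 0, "rz": 0},
    {"x": 1.7, "y": 1.5, "z": -1.1, "rx": 0, "ry": 0, "rz": 0},
    {"x": 0, "y": 0, "z": 0, "rx": 0, "ry": 0, "rz": 0}
  ]
}}

```text
clock: 2.72
position: [0.4606, -0.2455, 0.2099]
ee_rot: [-1.21, 1.216, -1.215]
force: [1.3, 1.3, 0.6]
width: 0.657
```

Run:
```python
from h import *
st=where()
im=arm.get_image("wrist");cv2.imwrite("pics/w1.png",im)
cam=arm.camera_params("wrist");print(proj(cam,[.4685,-.2335,.075],st),proj(cam,[.4685,-.2335,0],st))
```

```text
2.725 [ 0.4606 -0.2455  0.2099] R [[-0.008, -0.003, 1.0], [-1.0, -0.002, -0.008], [0.002, -1.0, -0.003]] F [1.27 1.32 0.58] w 6.05 j [-0.24  0.38  0.85  1.92 -0.33  0.99 -0.83]
[240.54956861 179.89604696] [242.87609854 162.46412827]
```

View pics/w1.png

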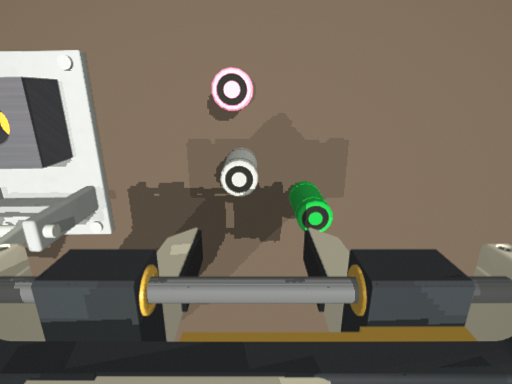

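Run:
```python
from h import *
st=arm.observe();cam=arm.camera_params("wrist")
im=cv2.imread("pics/w1.png");hsv=cv2.cvtColor(im,cv2.COLOR_BGR2HSV)
m=((hsv[...,2]>120)&(hsv[...,1]<70)).astype(np.uint8);z=np.zeros_like(m);z[150:205,215:265]=m[150:205,215:265]
crop(im,210,140,70,70,7,"pics/w1c.png")
c=max(cv2.findContours(z,cv2.RETR_EXTERNAL,cv2.CHAIN_APPROX_NONE)[0],key=cv2.contourArea);print(cv2.boundingRect(c),cv2.fitEllipse(c))
for uv in [(239,179),(232.5,89),(315.5,218)]: print(onz(cam,uv,.075,st))
```

```text
(220, 150, 39, 46) ((239.9628143310547, 173.58338928222656), (35.97960662841797, 47.08536911010742), 17.506486892700195)
[ 0.47029327 -0.23134509  0.075     ]
[ 0.55138248 -0.22744458  0.075     ]
[ 0.42944823 -0.30652739  0.075     ]
```

View pics/w1c.png

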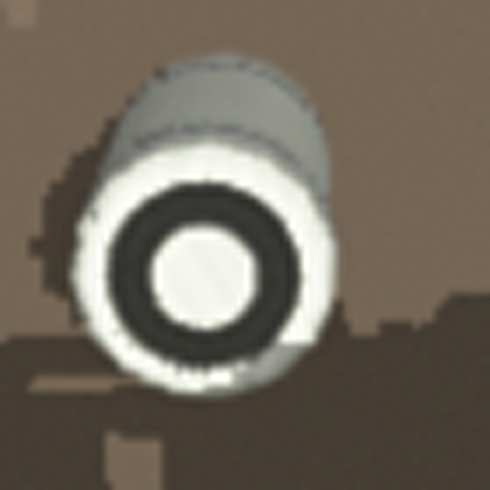

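Run:
```python
from h import *
plan([(.4695,-.2325,.14)],(1,.011),12,step=.03)
```

```text
{'x': -0.52, 'y': 2.93, 'z': 0.34, 'rx': 0.002, 'ry': -0.018, 'rz': 0.003}
{'x': -0.51, 'y': 2.94, 'z': 0.34}
{'x': -0.21, 'y': 1.17, 'z': 0.13}
end [ 0.4695 -0.2325  0.14  ] left []
```

Request:
{"op": "move_arm", "data": {
  "series": [
    {"x": -0.5, "y": 2.9, "z": 0.3, "rx": 0.002, "ry": -0.018, "rz": 0.003},
    {"x": -0.5, "y": 2.9, "z": 0.3, "rx": 0, "ry": 0, "rz": 0},
    {"x": -0.2, "y": 1.0, "z": 0.1, "rx": 0, "ry": 0, "rz": 0},
    {"x": 0, "y": 0, "z": 0, "rx": 0, "ry": 0, "rz": 0},
    {"x": 0, "y": 0, "z": 0, "rx": 0, "ry": 0, "rz": 0}
  ],
  "jaw": 5.4
}}

```text
clock: 3.4
position: [0.4751, -0.2291, 0.1447]
ee_rot: [-1.213, 1.19, -1.198]
force: [0.1, 0.1, 0.1]
width: 0.59
```

Run:
```python
from h import *
where()
plan([(.4695,-.2325,.06)],(1,.011),12,step=.03)
```

```text
3.4 [ 0.4751 -0.2291  0.1447] R [[0.02, 0.007, 1.0], [-1.0, 0.0, 0.02], [-0.0, -1.0, 0.007]] F [0.11 0.07 0.11] w 5.43 j [-0.21  0.47  0.77  1.98 -0.43  0.86 -0.75]
{'x': 0.12, 'y': 2.99, 'z': -0.22, 'rx': -0.007, 'ry': 0.009}
{'x': 0.12, 'y': 2.99, 'z': -0.2}
{'x': 0.1, 'y': 2.49, 'z': -0.16}
end [ 0.4695 -0.2325  0.06  ] left []
```

Request:
{"op": "move_arm", "data": {
  "series": [
    {"x": 0.33, "y": 1.0, "z": -0.55, "rx": -0.007, "ry": 0.009, "rz": 0},
    {"x": 0, "y": 0, "z": 0, "rx": 0, "ry": 0, "rz": 0},
    {"x": 0, "y": 0, "z": 0, "rx": 0, "ry": 0, "rz": 0}
  ]
}}

```text
clock: 3.78
position: [0.47, -0.2334, 0.1355]
ee_rot: [-1.213, 1.201, -1.203]
force: [-0.5, 0.8, 0.4]
width: 0.588
```

Run:
```python
from h import *
where()
plan([(.4695,-.2325,.06)],(1,.011),12,step=.025)
```

```text
3.775 [ 0.47   -0.2334  0.1355] R [[0.01, 0.002, 1.0], [-1.0, -0.001, 0.01], [0.001, -1.0, 0.002]] F [-0.46  0.84  0.44] w 5.41 j [-0.19  0.48  0.76  1.99 -0.44  0.84 -0.74]
{'x': -0.03, 'y': 2.5, 'z': -0.02, 'rx': -0.002, 'ry': -0.001, 'rz': 0.001}
{'x': -0.03, 'y': 2.5, 'z': -0.01}
{'x': -0.03, 'y': 2.5, 'z': -0.02}
{'y': 0.05}
end [ 0.4695 -0.2325  0.06  ] left []
```

Request:
{"op": "move_arm", "data": {
  "series": [
    {"x": -0.03, "y": 2.4, "z": 0, "rx": 0, "ry": 0, "rz": 0},
    {"x": -0.03, "y": 2.4, "z": 0, "rx": 0, "ry": 0, "rz": 0},
    {"x": 0, "y": 1.5, "z": 0, "rx": 0, "ry": 0, "rz": 0},
    {"x": 0, "y": 0.3, "z": 0, "rx": 0, "ry": 0, "rz": 0},
    {"x": 0, "y": 0, "z": 0, "rx": 0, "ry": 0, "rz": 0}
  ]
}}

```text
clock: 4.4
position: [0.4713, -0.2338, 0.0691]
ee_rot: [-1.211, 1.199, -1.206]
force: [0.3, -1.0, -0.1]
width: 0.586
```

Run:
```python
from h import *
where();cv2.imwrite("pics/w2.png",arm.get_image("wrist"))
plan([(.4695,-.2325,.06)],(1,.011),12,step=.025)
```

```text
4.4 [ 0.4713 -0.2338  0.0691] R [[0.009, 0.004, 1.0], [-1.0, -0.001, 0.009], [0.001, -1.0, 0.004]] F [ 0.3  -0.99 -0.06] w 5.39 j [-0.12  0.57  0.67  2.04 -0.55  0.7  -0.66]
{'x': -0.13, 'y': 0.93, 'z': -0.2, 'rx': -0.005, 'ry': -0.002, 'rz': 0.001}
end [ 0.4695 -0.2325  0.06  ] left []
```

View pics/w2.png

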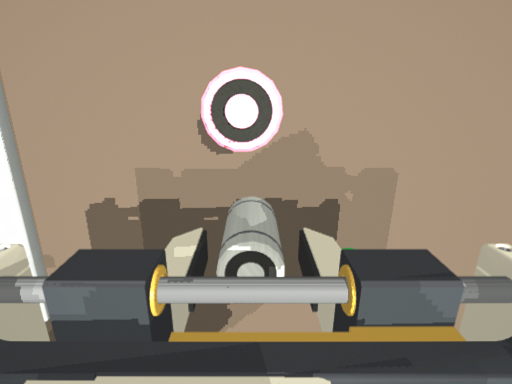

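Request:
{"op": "move_arm", "data": {
  "series": [
    {"x": -0.1, "y": 0.9, "z": -0.15, "rx": -0.004, "ry": 0, "rz": 0},
    {"x": 0, "y": 0, "z": 0, "rx": 0, "ry": 0, "rz": 0},
    {"x": 0, "y": 0, "z": 0, "rx": 0, "ry": 0, "rz": 0}
  ]
}}

```text
clock: 4.82
position: [0.4706, -0.2329, 0.0607]
ee_rot: [-1.213, 1.2, -1.205]
force: [-0.0, -0.1, 0.1]
width: 0.586
```

Request:
{"op": "move_arm", "data": {
  "series": [
    {"x": 0, "y": 0, "z": 0, "rx": 0, "ry": 0, "rz": 0},
    {"x": 0, "y": 0, "z": 0, "rx": 0, "ry": 0, "rz": 0},
    {"x": 0, "y": 0, "z": 0, "rx": 0, "ry": 0, "rz": 0},
    {"x": 0, "y": 0, "z": 0, "rx": 0, "ry": 0, "rz": 0},
    {"x": 0, "y": 0, "z": 0, "rx": 0, "ry": 0, "rz": 0}
  ],
  "jaw": 2.5,
  "newtons": 30
}}

```text
clock: 5.45
position: [0.4707, -0.233, 0.061]
ee_rot: [-1.213, 1.199, -1.205]
force: [0.2, -0.7, -0.4]
width: 0.386
```

Run:
```python
from h import *
where()
```

```text
5.45 [ 0.4707 -0.233   0.061 ] R [[0.01, 0.003, 1.0], [-1.0, -0.002, 0.01], [0.002, -1.0, 0.003]] F [ 0.24 -0.71 -0.44] w 3.56 j [-0.11  0.59  0.66  2.05 -0.56  0.69 -0.65]
```

Run:
```python
from h import *
plan([(.471,-.233,.19),(.535,-.2,.2),(.535,.001,.2)],(1,.011),12,step=.04)
```

```text
{'x': 0.01, 'y': -4.0, 'z': 0.02, 'rx': -0.003, 'ry': -0.001, 'rz': 0.002}
{'y': -4.0, 'z': 0.01}
{'y': -4.0}
{'x': -1.37, 'y': -1.33, 'z': 2.74}
{'x': -1.78, 'y': -0.55, 'z': 3.54}
{'x': -3.9, 'y': -0.03, 'z': 0.2}
{'x': -4.0, 'z': 0.04}
{'x': -4.0, 'z': 0.04}
{'x': -4.0, 'z': 0.04}
{'x': -4.0, 'z': 0.05}
{'x': -0.28}
end [0.535 0.001 0.2  ] left []
```

Request:
{"op": "move_arm", "data": {
  "series": [
    {"x": 0, "y": -4.0, "z": 0, "rx": -0.003, "ry": -0.001, "rz": 0.002},
    {"x": 0, "y": -4.0, "z": 0, "rx": 0, "ry": 0, "rz": 0},
    {"x": 0, "y": -4.0, "z": 0, "rx": 0, "ry": 0, "rz": 0},
    {"x": -1.4, "y": -1.3, "z": 2.7, "rx": 0, "ry": 0, "rz": 0},
    {"x": -1.8, "y": -0.5, "z": 3.5, "rx": 0, "ry": 0, "rz": 0},
    {"x": -3.9, "y": 0, "z": 0.2, "rx": 0, "ry": 0, "rz": 0},
    {"x": -4.0, "y": 0, "z": 0, "rx": 0, "ry": 0, "rz": 0},
    {"x": -4.0, "y": 0, "z": 0, "rx": 0, "ry": 0, "rz": 0},
    {"x": -4.0, "y": 0, "z": 0, "rx": 0, "ry": 0, "rz": 0},
    {"x": -2.5, "y": 0, "z": 0, "rx": 0, "ry": 0, "rz": 0},
    {"x": 0, "y": 0, "z": 0, "rx": 0, "ry": 0, "rz": 0},
    {"x": 0, "y": 0, "z": 0, "rx": 0, "ry": 0, "rz": 0}
  ]
}}

```text
clock: 6.95
position: [0.5315, -0.0095, 0.2011]
ee_rot: [-1.217, 1.208, -1.2]
force: [-0.2, -0.1, -2.7]
width: 0.384
```

Run:
```python
from h import *
st=where()
cam=arm.camera_params("wrist")
cv2.imwrite("pics/w3.png",arm.get_image("wrist"));
plan([(.521,.001,.15)],(1,.011),12,step=.02)
```

```text
6.95 [ 0.5315 -0.0095  0.2011] R [[0.008, -0.006, 1.0], [-1.0, 0.001, 0.008], [-0.001, -1.0, -0.006]] F [-0.2  -0.15 -2.66] w 3.53 j [-0.69  0.41  0.83  1.9  -0.36  0.99 -1.26]
{'x': -0.39, 'y': 1.92, 'z': -0.38, 'rx': 0.007, 'ry': -0.003, 'rz': -0.001}
{'x': -0.4, 'y': 1.92, 'z': -0.39}
{'x': -0.26, 'y': 1.26, 'z': -0.26}
end [0.521 0.001 0.15 ] left []
```

View pics/w3.png

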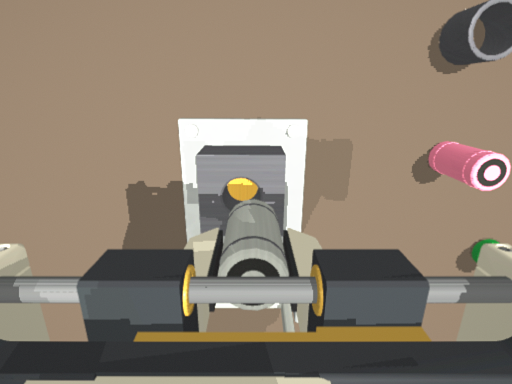

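Run:
```python
from h import *
im=cv2.imread("pics/w3.png");crop(im,170,110,150,115,5,"pics/w3c.png")
```

```text
(no output)
```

View pics/w3c.png

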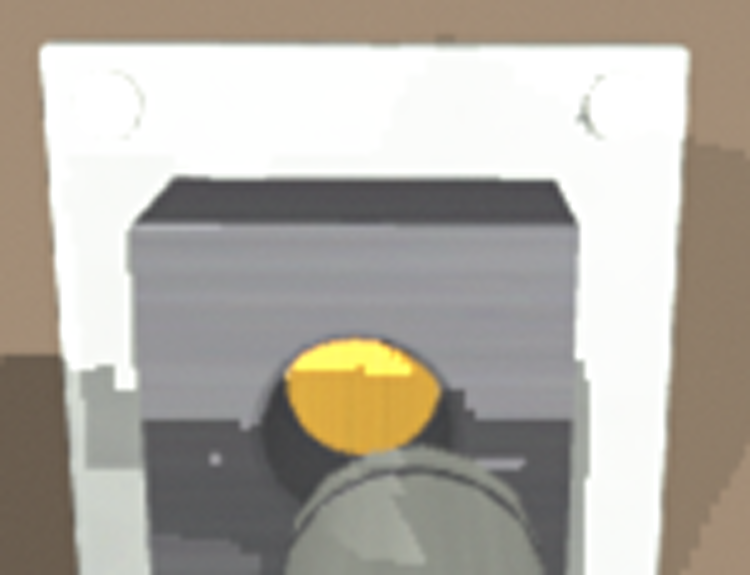

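Run:
```python
from h import *
cam=arm.camera_params("wrist");st=arm.observe()
f=lambda p:((p[0]+.5)/5-.5+170,(p[1]+.5)/5-.5+110)
a=onz(cam,f((134,225.5)),.065,st);b=onz(cam,f((578,225)),.065,st);print(a,b,(a+b)/2-[.042,0,0], np.linalg.norm(a-b))
c=onz(cam,f((42,46)),.012,st);d=onz(cam,f((688,48)),.012,st);print(c,d,(c+d)/2,np.linalg.norm(c-d))
print("bore L/R",onz(cam,f((262,415)),.065,st),onz(cam,f((462,415)),.065,st),"far",onz(cam,f((358,337)),.065,st))
im=cv2.imread("pics/w3.png");crop(im,200,190,110,125,5,"pics/w3d.png")
```

```text
[0.56251915 0.04408636 0.065     ] [ 0.56324092 -0.03840466  0.065     ] [0.52088004 0.00284085 0.065     ] 0.08249417857359377
[0.59046211 0.07188989 0.012     ] [ 0.5910601  -0.06614528  0.012     ] [0.5907611  0.00287231 0.012     ] 0.13803646886864998
bore L/R [0.52552506 0.02122287 0.065     ] [ 0.5258318  -0.01750471  0.065     ] far [0.54134153 0.00255485 0.065     ]
```

View pics/w3d.png

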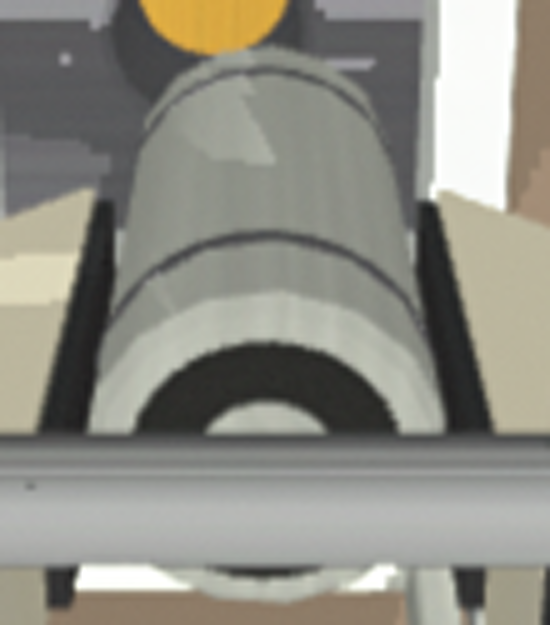

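Run:
```python
from h import *
cam=arm.camera_params("wrist");st=arm.observe();p=st["position"];zt=p[2]+.014
f=lambda q:((q[0]+.5)/5-.5+200,(q[1]+.5)/5-.5+190)
Rt=Ro.from_rotvec(st["ee_rot"])
for q in [(268,291),(264,602),(88,430),(446,430)]:
    w=onz(cam,f(q),zt,st);print(w, Rt.inv().apply(w-p)*1000)
# bottom far edge at z bottom
w=onz(cam,f((260,46)),p[2]-.061+.003,st);print("bottom far",Rt.inv().apply(w-p)*1000)
```

```text
[ 0.54929568 -0.00881141  0.21501612] [ -0.48994513 -14.11514745  17.69860307]
[ 0.51403052 -0.00868678  0.21501612] [ -0.89330199 -13.88499089 -17.56371454]
[0.53406045 0.00843005 0.21501612] [-17.85127188 -13.99984904   2.60055793]
[ 0.53435619 -0.02608902  0.21501612] [ 16.66903445 -14.03364368   2.62323398]
bottom far [-1.53960679 57.89567881 16.43390585]
```

Run:
```python
from h import *
plan([(.5205,.0015,.14)],(1,.011),12,step=.025)
```

```text
{'x': -0.44, 'y': 2.43, 'z': -0.42, 'rx': 0.007, 'ry': -0.003, 'rz': -0.001}
{'x': -0.44, 'y': 2.42, 'z': -0.43}
{'x': -0.22, 'y': 1.25, 'z': -0.23}
end [0.5205 0.0015 0.14  ] left []
```

Request:
{"op": "move_arm", "data": {
  "series": [
    {"x": -0.4, "y": 2.2, "z": -0.4, "rx": 0.006, "ry": -0.003, "rz": -0.001},
    {"x": -0.4, "y": 2.0, "z": -0.4, "rx": 0, "ry": 0, "rz": 0},
    {"x": -0.2, "y": 0.8, "z": -0.2, "rx": 0, "ry": 0, "rz": 0},
    {"x": 0, "y": 0, "z": 0, "rx": 0, "ry": 0, "rz": 0},
    {"x": 0, "y": 0, "z": 0, "rx": 0, "ry": 0, "rz": 0}
  ]
}}

```text
clock: 7.62
position: [0.5221, -0.0046, 0.1512]
ee_rot: [-1.21, 1.204, -1.209]
force: [-0.2, -0.6, -2.0]
width: 0.38
```

Run:
```python
from h import *
where()
plan([(.5205,.0015,.137)],(1,.011),12,step=.025)
```

```text
7.625 [ 0.5221 -0.0046  0.1512] R [[0.003, 0.002, 1.0], [-1.0, -0.001, 0.003], [0.001, -1.0, 0.002]] F [-0.18 -0.63 -1.97] w 3.5 j [-0.67  0.46  0.79  1.98 -0.42  0.87 -1.22]
{'x': -0.61, 'y': 1.42, 'z': -0.16, 'rx': -0.002, 'ry': -0.008, 'rz': 0.001}
end [0.5205 0.0015 0.137 ] left []
```

Request:
{"op": "move_arm", "data": {
  "series": [
    {"x": -0.6, "y": 1.4, "z": -0.15, "rx": -0.002, "ry": -0.007, "rz": 0.001},
    {"x": 0, "y": 0, "z": 0, "rx": 0, "ry": 0, "rz": 0},
    {"x": 0, "y": 0, "z": 0, "rx": 0, "ry": 0, "rz": 0}
  ]
}}

```text
clock: 8.0
position: [0.5213, 0.0017, 0.1371]
ee_rot: [-1.213, 1.2, -1.202]
force: [-0.1, -0.2, -1.7]
width: 0.383
```

Run:
```python
from h import *
where()
w=arm.get_image("wrist");s=arm.get_image("scene");t=arm.get_image("top")
crop(w,190,130,130,110,6,"pics/w4.png");crop(s,200,150,90,70,8,"pics/s4.png")
for n,i in zip("wst",(w,s,t)): cv2.imwrite(f"pics/full4{n}.png",i)
```

```text
8.0 [0.5213 0.0017 0.1371] R [[0.011, 0.002, 1.0], [-1.0, -0.0, 0.011], [0.0, -1.0, 0.002]] F [-0.11 -0.16 -1.69] w 3.53 j [-0.66  0.47  0.77  2.   -0.44  0.84 -1.21]
```

View pics/w4.png

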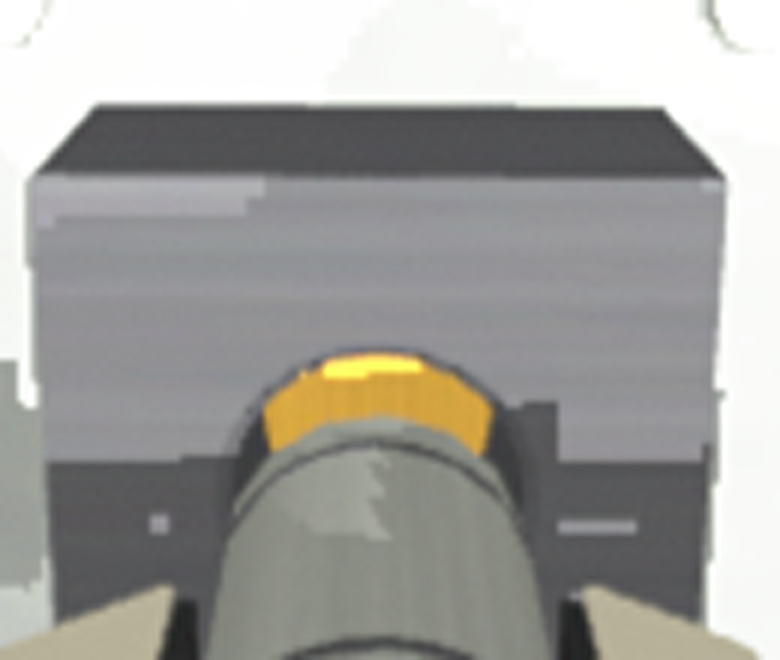

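View pics/s4.png

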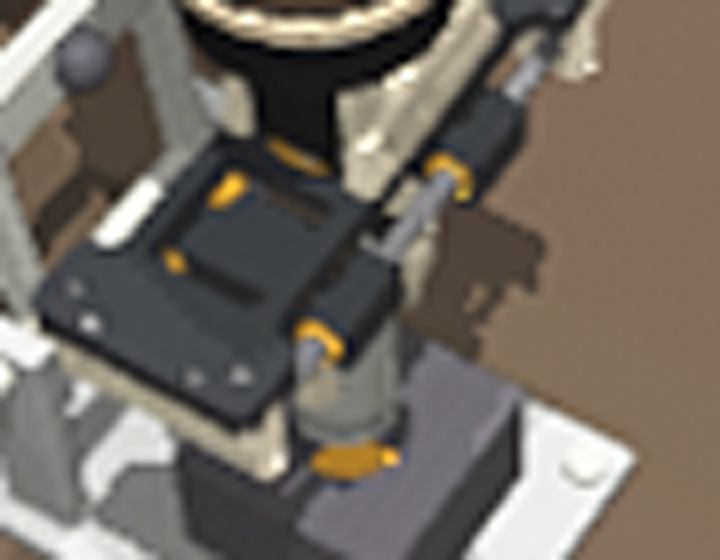

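Run:
```python
from h import *
cam=arm.camera_params("wrist");st=arm.observe();p=st["position"]
f=lambda q:((q[0]+.5)/6-.5+190,(q[1]+.5)/6-.5+130)
Rt=Ro.from_rotvec(st["ee_rot"]);zb=p[2]-.061
T=lambda q,z:(Rt.inv().apply(onz(cam,f(q),z,st)-p)*1000)[[0,2]].round(2)
print("block far L/R",T((33,178),.065),T((722,178),.065))
print("mouth far outer",T((375,346),.065))
print("cart foot far (r15, z0)",T((375,418),zb),"(r18,z3)",T((375,418),zb+.003))
for h in (0,.003): print("band? ")
# predicted silhouette of foot circles if centred on the tool axis
for r,h in ((.015,0),(.018,.003)):
    pr=[(proj(cam,Rt.apply([r*np.sin(a),.061-h,r*np.cos(a)])+p,st)-[190,130])*6 for a in np.linspace(-1.6,1.6,81)]
    pr=np.array(pr);print(r,pr[:,1].min(),pr[:,0].min(),pr[:,0].max())
# predicted mouth for centre c
for c in [(.5205,.0015),(.5225,.0015)]:
  for r,z in ((.0208,.065),(.0188,.063)):
    pr=np.array([(proj(cam,[c[0]+r*np.cos(a),c[1]+r*np.sin(a),z],st)-[190,130])*6 for a in np.linspace(0,6.28,200)]);print(c,r,pr[:,1].min(),pr[:,0].min(),pr[:,0].max())
```

```text
block far L/R [-42.06  41.44] [40.23 41.4 ]
mouth far outer [-1.23 20.42]
cart foot far (r15, z0) [-1.21 14.99] (r18,z3) [-1.2  16.05]
band? 
band? 
0.015 415.46340025028894 258.30828457291545 507.0545317285306
0.018 399.7403568280403 231.5038803234783 534.0067212541175
(0.5205, 0.0015) 0.0208 347.67276854352167 220.77908628269262 549.235928677671
(0.5205, 0.0015) 0.0188 358.2331407982852 237.7549758304478 532.1283841075183
(0.5225, 0.0015) 0.0208 332.1180459290556 220.5210392584588 549.8754833639443
(0.5225, 0.0015) 0.0188 342.8839543283974 237.54512614695466 532.7161323101458
```

Run:
```python
from h import *
im=cv2.imread("pics/w2.png");crop(im,200,180,100,110,6,"pics/w2c.png")
im=cv2.imread("pics/full4s.png");crop(im,225,170,45,55,12,"pics/s4b.png")
```

```text
(no output)
```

View pics/w2c.png

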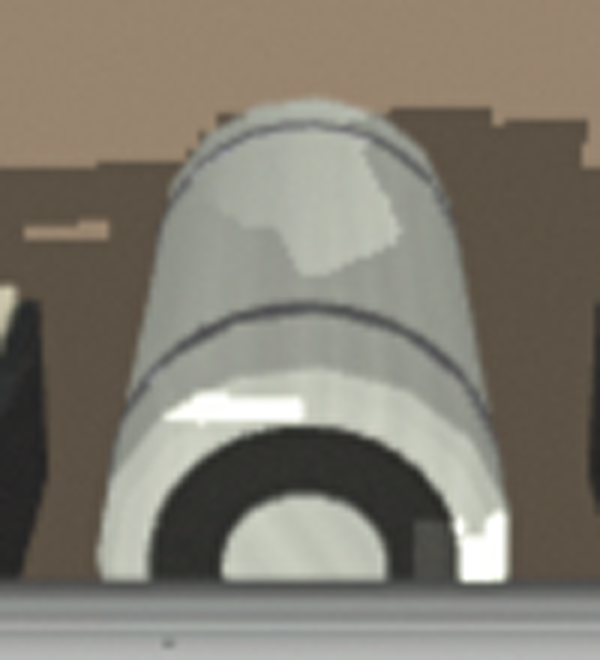

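View pics/s4b.png

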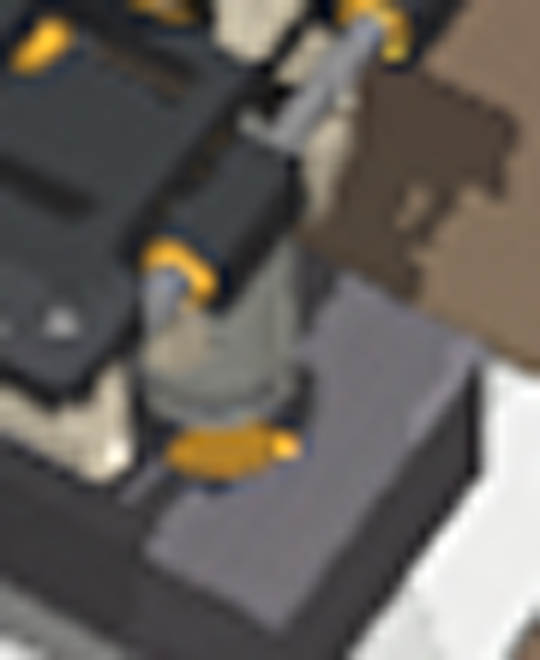

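Run:
```python
from h import *
cam=arm.camera_params("wrist")
p=np.array([0.4713,-0.2338,0.0691]);st={"position":p,"ee_rot":np.array([-1.211,1.199,-1.206])}
f=lambda q:((q[0]+.5)/6-.5+200,(q[1]+.5)/6-.5+180)
a=onz(cam,f((310,370)),.075,st);b=onz(cam,f((312,98)),.003,st)
print("top far",a,"-> centre x",a[0]-.018,"foot far",b,"centre",b[0]-.018)
a=onz(cam,f((100,560)),.075,st);b=onz(cam,f((508,560)),.075,st);print(a,b)
# scene
cs=arm.camera_params("scene");st=arm.observe();c=st["position"]
g=lambda X:((proj(cs,X)-[225,170])+.5)*12-.5
for c in [(.5205,.0015),(.519,.0015),(.5213,.0017)]:
  pr=np.array([g([c[0]+.018*np.cos(a),c[1]+.018*np.sin(a),.079]) for a in np.linspace(0,6.28,200)]);
  mo=np.array([g([c[0]+.0208*np.cos(a),c[1]+.0208*np.sin(a),.065]) for a in np.linspace(0,6.28,200)])
  pd=np.array([g([c[0]+.0188*np.cos(a),c[1]+.0188*np.sin(a),.065]) for a in np.linspace(0,6.28,200)])
  print(c,"foot",pr.min(0),pr.max(0),"mouth",mo.min(0),mo.max(0))
```

```text
top far [ 0.48803246 -0.23220733  0.075     ] -> centre x 0.47003246200754206 foot far [ 0.48729668 -0.23217206  0.003     ] centre 0.4692966768037343
[ 0.46989492 -0.21440831  0.075     ] [ 0.47016091 -0.24921849  0.075     ]
(0.5205, 0.0015) foot [140.35220259 292.2324617 ] [306.82420439 432.70704909] mouth [131.38698368 316.51909536] [321.37784945 477.67469359]
(0.519, 0.0015) foot [134.65634708 289.15829237] [301.04220575 429.49462467] mouth [125.76586969 313.47538547] [315.65775744 474.47494713]
(0.5213, 0.0017) foot [143.91921204 293.22852773] [310.42087494 433.74906224] mouth [134.90833717 317.50546513] [324.93387585 478.71292576]
```

Request:
{"op": "move_arm", "data": {
  "series": [
    {"x": 0, "y": 0.4, "z": 0.12, "rx": -0.002, "ry": 0, "rz": 0},
    {"x": 0, "y": 0.4, "z": 0, "rx": 0, "ry": 0, "rz": 0},
    {"x": 0, "y": 0.2, "z": 0, "rx": 0, "ry": 0, "rz": 0},
    {"x": 0, "y": 0, "z": 0, "rx": 0, "ry": 0, "rz": 0}
  ],
  "newtons": 20
}}

```text
clock: 8.65
position: [0.5227, 0.0017, 0.1265]
ee_rot: [-1.214, 1.201, -1.201]
force: [0.2, 0.3, -1.4]
width: 0.389
```

Run:
```python
from h import *
st=where();print(st["ft_torque"])
w=arm.get_image("wrist");crop(w,190,130,130,110,6,"pics/w5.png")
```

```text
8.65 [0.5227 0.0017 0.1265] R [[0.011, -0.0, 1.0], [-1.0, 0.0, 0.011], [-0.0, -1.0, -0.0]] F [ 0.22  0.25 -1.39] w 3.58 j [-0.65  0.49  0.76  2.   -0.46  0.82 -1.19]
[-0.02974553  0.13636079 -0.01775368]
```

View pics/w5.png

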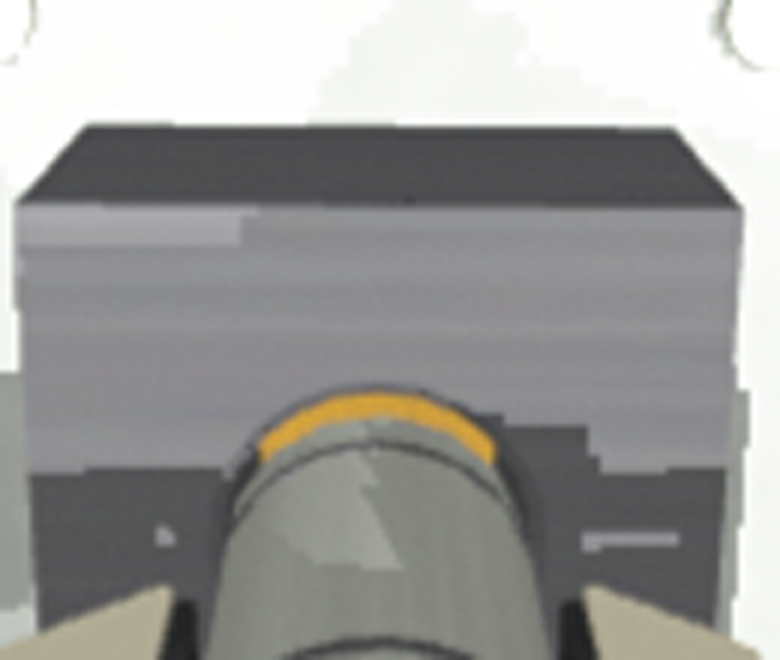

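Request:
{"op": "move_arm", "data": {
  "series": [
    {"x": 0, "y": 0.3, "z": 0, "rx": 0, "ry": 0, "rz": 0},
    {"x": 0, "y": 0.3, "z": 0, "rx": 0, "ry": 0, "rz": 0},
    {"x": 0, "y": 0.3, "z": 0, "rx": 0, "ry": 0, "rz": 0},
    {"x": 0, "y": 0, "z": 0, "rx": 0, "ry": 0, "rz": 0}
  ]
}}

```text
clock: 9.2
position: [0.5227, 0.0017, 0.117]
ee_rot: [-1.214, 1.201, -1.201]
force: [-0.1, -0.4, -2.6]
width: 0.381
```

Run:
```python
from h import *
st=where();print(st["ft_torque"])
```

```text
9.2 [0.5227 0.0017 0.117 ] R [[0.011, 0.0, 1.0], [-1.0, 0.0, 0.011], [-0.0, -1.0, 0.0]] F [-0.14 -0.39 -2.58] w 3.51 j [-0.64  0.5   0.74  2.01 -0.47  0.8  -1.18]
[-0.06823863  0.16434078  0.00444284]
```

Foot is 9 mm into the bore with no contact force. Continuing.

Request:
{"op": "move_arm", "data": {
  "series": [
    {"x": 0, "y": 0.4, "z": 0, "rx": 0, "ry": 0, "rz": 0},
    {"x": 0, "y": 0.4, "z": 0, "rx": 0, "ry": 0, "rz": 0},
    {"x": 0, "y": 0.3, "z": 0, "rx": 0, "ry": 0, "rz": 0},
    {"x": 0, "y": 0, "z": 0, "rx": 0, "ry": 0, "rz": 0}
  ]
}}

```text
clock: 9.7
position: [0.5228, 0.0017, 0.1052]
ee_rot: [-1.214, 1.201, -1.201]
force: [-0.6, -1.3, -2.2]
width: 0.385
```

Run:
```python
from h import *
st=where();print(st["ft_torque"])
```

```text
9.7 [0.5228 0.0017 0.1052] R [[0.011, 0.0, 1.0], [-1.0, 0.0, 0.011], [-0.0, -1.0, 0.0]] F [-0.64 -1.26 -2.21] w 3.54 j [-0.63  0.52  0.73  2.02 -0.49  0.78 -1.17]
[-0.05725892  0.1267412   0.00733985]
```

Foot at about z 0.044; the pad is at about 0.030.

Request:
{"op": "move_arm", "data": {
  "series": [
    {"x": 0, "y": 0.4, "z": 0, "rx": 0, "ry": 0, "rz": 0},
    {"x": 0, "y": 0.4, "z": 0, "rx": 0, "ry": 0, "rz": 0},
    {"x": 0, "y": 0.3, "z": 0, "rx": 0, "ry": 0, "rz": 0},
    {"x": 0, "y": 0, "z": 0, "rx": 0, "ry": 0, "rz": 0}
  ]
}}

```text
clock: 10.2
position: [0.5228, 0.0018, 0.0934]
ee_rot: [-1.214, 1.201, -1.201]
force: [-0.1, -0.0, -2.5]
width: 0.383
```

Run:
```python
from h import *
st=where();print(st["ft_torque"])
```

```text
10.2 [0.5228 0.0018 0.0934] R [[0.011, 0.0, 1.0], [-1.0, 0.0, 0.011], [-0.0, -1.0, 0.0]] F [-0.1  -0.   -2.48] w 3.52 j [-0.61  0.54  0.71  2.03 -0.51  0.75 -1.15]
[-0.04371137  0.15983309 -0.0025801 ]
```

Request:
{"op": "move_arm", "data": {
  "series": [
    {"x": 0, "y": 0.15, "z": 0, "rx": 0, "ry": 0, "rz": 0},
    {"x": 0, "y": 0.1, "z": 0, "rx": 0, "ry": 0, "rz": 0},
    {"x": 0, "y": 0, "z": 0, "rx": 0, "ry": 0, "rz": 0}
  ]
}}

```text
clock: 10.58
position: [0.523, 0.0017, 0.091]
ee_rot: [-1.214, 1.201, -1.201]
force: [-0.7, 0.6, -0.7]
width: 0.388
```

Run:
```python
from h import *
st=where();print(st["ft_torque"])
```

```text
10.575 [0.523  0.0017 0.091 ] R [[0.011, 0.0, 1.0], [-1.0, 0.0, 0.011], [-0.0, -1.0, 0.0]] F [-0.74  0.57 -0.69] w 3.57 j [-0.61  0.54  0.71  2.03 -0.51  0.75 -1.15]
[-0.05097266  0.29030813  0.01347708]
```

Request:
{"op": "move_arm", "data": {
  "series": [
    {"x": 0, "y": 0, "z": 0, "rx": 0, "ry": 0, "rz": 0},
    {"x": 0, "y": 0, "z": 0, "rx": 0, "ry": 0, "rz": 0},
    {"x": 0, "y": 0, "z": 0, "rx": 0, "ry": 0, "rz": 0}
  ],
  "jaw": 5.2
}}

```text
clock: 10.95
position: [0.5236, 0.0017, 0.0914]
ee_rot: [-1.213, 1.2, -1.202]
force: [-0.0, 0.3, 0.3]
width: 0.562
```

Request:
{"op": "move_arm", "data": {
  "series": [
    {"x": 0, "y": -2, "z": 0, "rx": 0, "ry": 0, "rz": 0},
    {"x": 0, "y": -4, "z": 0, "rx": 0, "ry": 0, "rz": 0},
    {"x": 0, "y": -4, "z": 0.5, "rx": 0, "ry": 0, "rz": 0},
    {"x": 0, "y": -4, "z": 2, "rx": 0, "ry": 0, "rz": 0},
    {"x": 0, "y": -1, "z": 1, "rx": 0, "ry": 0, "rz": 0},
    {"x": 0, "y": 0, "z": 0, "rx": 0, "ry": 0, "rz": 0}
  ]
}}

```text
clock: 11.7
position: [0.5587, 0.0018, 0.246]
ee_rot: [-1.213, 1.201, -1.202]
force: [-0.9, 0.4, -0.9]
width: 0.569
```

Run:
```python
from h import *
st=where()
w=arm.get_image("wrist");s=arm.get_image("scene")
crop(s,170,90,130,150,4,"pics/s6.png");cv2.imwrite("pics/w6.png",w);cv2.imwrite("pics/s6f.png",s)
```

```text
11.7 [0.5587 0.0018 0.246 ] R [[0.01, 0.001, 1.0], [-1.0, -0.0, 0.01], [0.0, -1.0, 0.001]] F [-0.94  0.37 -0.88] w 5.23 j [-0.71  0.41  0.85  1.79 -0.34  1.1  -1.3 ]
```

View pics/w6.png

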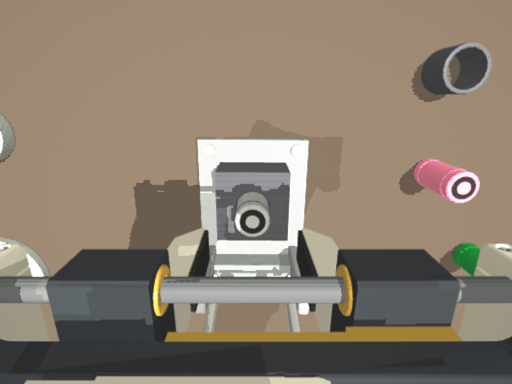

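View pics/s6.png

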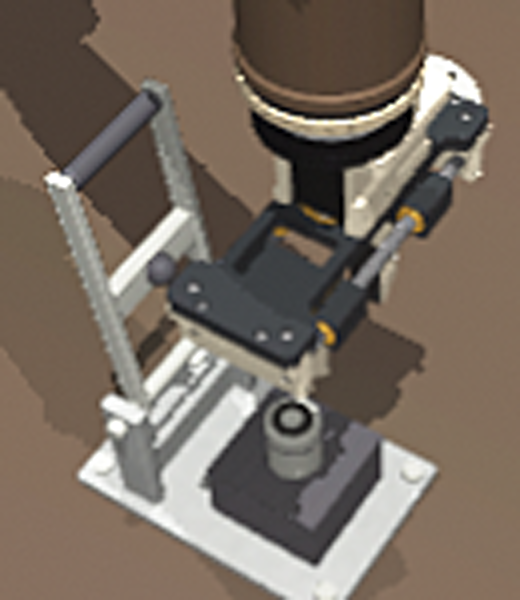

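Run:
```python
from h import *
cs,ct=arm.camera_params("scene"),arm.camera_params("top")
f=lambda p:((p[0]+.5)/6-.5+250,(p[1]+.5)/6-.5+165)
g=lambda p:((p[0]+.5)/4-.5+180,(p[1]+.5)/4-.5+100)
# intersect rod line planes: use top ray at mid & scene
o1,w1=ray(ct,f((236,438)));o2,w2=ray(cs,g((73,97)))
A=np.stack([w1,-w2],1);k=np.linalg.lstsq(A,o2-o1,rcond=None)[0];print(o1+k[0]*w1,o2+k[1]*w2)
H=np.array([.521-.09,.0015-.001,.105])
for q in np.arange(1.6,1.95,.05):
    X=H+np.array([.19*np.cos(q),0,.19*np.sin(q)]);print(round(q,2),X.round(4),proj(ct,X).round(1),proj(cs,X).round(1))
print("obs",f((236,438)),g((73,97)))
```

```text
[0.40865563 0.00112775 0.29545492] [0.4101984  0.00254809 0.29530657]
1.6 [0.4255 0.0005 0.2949] [289.3 230.3] [202.8 127.2]
1.65 [0.416  0.0005 0.2944] [289.2 234.4] [199.4 125.7]
1.7 [0.4065 0.0005 0.2934] [289.1 238.5] [196.1 124.4]
1.75 [0.3971 0.0005 0.292 ] [289.  242.5] [192.9 123.3]
1.8 [0.3878 0.0005 0.29  ] [288.9 246.5] [189.8 122.3]
1.85 [0.3786 0.0005 0.2876] [288.7 250.5] [186.9 121.5]
1.9 [0.3696 0.0005 0.2848] [288.6 254.3] [184.  120.9]
obs (288.9166666666667, 237.58333333333331) (197.875, 123.875)
```

Run:
```python
from h import *
plan([(.54,.0018,.38),(.409,.0015,.38)],(-.011,1),12,step=.04)
```

```text
{'x': -0.01, 'y': -3.97, 'z': -0.52, 'ry': -0.187}
{'x': -0.1, 'y': -3.97, 'z': -0.51, 'ry': -0.187}
{'x': -0.2, 'y': -3.97, 'z': -0.48, 'ry': -0.187}
{'x': -1.4, 'y': -1.59, 'z': -2.19, 'ry': -0.187}
{'x': -2.74, 'y': 0.01, 'z': -2.91, 'ry': -0.187}
{'x': -3.24, 'z': -2.35, 'ry': -0.187}
{'x': -2.44, 'z': -1.15, 'ry': -0.187}
{'ry': -0.187, 'rz': -0.001}
{'ry': -0.076}
end [0.4091 0.0015 0.38  ] left []
```

Request:
{"op": "move_arm", "data": {
  "series": [
    {"x": 0, "y": -4.0, "z": -0.5, "rx": 0, "ry": -0.187, "rz": 0},
    {"x": -0.1, "y": -4.0, "z": -0.5, "rx": 0, "ry": -0.187, "rz": 0},
    {"x": -0.2, "y": -4.0, "z": -0.5, "rx": 0, "ry": -0.187, "rz": 0},
    {"x": -1.4, "y": -1.6, "z": -2.2, "rx": 0, "ry": -0.187, "rz": 0},
    {"x": -2.7, "y": 0, "z": -2.9, "rx": 0, "ry": -0.187, "rz": 0},
    {"x": -3.2, "y": 0, "z": -2.3, "rx": 0, "ry": -0.187, "rz": 0},
    {"x": -1.8, "y": 0, "z": -0.8, "rx": 0, "ry": -0.187, "rz": 0},
    {"x": 0, "y": 0, "z": 0, "rx": 0, "ry": -0.187, "rz": 0},
    {"x": 0, "y": 0, "z": 0, "rx": 0, "ry": -0.05, "rz": 0},
    {"x": 0, "y": 0, "z": 0, "rx": 0, "ry": 0, "rz": 0}
  ]
}}

```text
clock: 13.05
position: [0.4044, 0.0006, 0.3755]
ee_rot: [-1.573, 0.015, 0.015]
force: [0.1, 0.6, 0.5]
width: 0.563
```

Run:
```python
from h import *
st=where()
w=arm.get_image("wrist");cv2.imwrite("pics/w7.png",w)
plan([(.409,.0015,.36)],(-.011,1),12,step=.03)
print(proj(arm.camera_params("wrist"),[.409,.0015,.294],st))
```

```text
13.05 [0.4044 0.0006 0.3755] R [[1.0, -0.019, -0.0], [0.0, -0.003, 1.0], [-0.019, -1.0, -0.003]] F [0.06 0.6  0.51] w 5.18 j [-0.81 -0.07  0.65  1.87  0.04  1.35 -0.17]
{'x': 0.48, 'y': 1.55, 'z': 0.1, 'rx': 0.003, 'ry': -0.012, 'rz': -0.019}
end [0.409  0.0015 0.36  ] left []
[258.79302638 206.5547135 ]
```

View pics/w7.png

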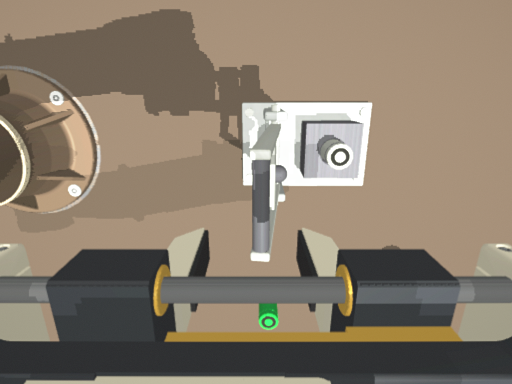

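Request:
{"op": "move_arm", "data": {
  "series": [
    {"x": 0.5, "y": 1.5, "z": 0.1, "rx": 0.003, "ry": -0.012, "rz": -0.019},
    {"x": 0, "y": 2, "z": 0, "rx": 0, "ry": 0, "rz": 0},
    {"x": 0, "y": 2, "z": 0, "rx": 0, "ry": 0, "rz": 0},
    {"x": 0, "y": 1, "z": 0, "rx": 0, "ry": 0, "rz": 0},
    {"x": 0, "y": 0, "z": 0, "rx": 0, "ry": 0, "rz": 0},
    {"x": 0, "y": 0, "z": 0, "rx": 0, "ry": 0, "rz": 0}
  ]
}}

```text
clock: 13.85
position: [0.4087, 0.0014, 0.3076]
ee_rot: [-1.572, -0.002, 0.005]
force: [-0.1, 0.4, 0.3]
width: 0.568
```

Run:
```python
from h import *
st=where()
plan([(.410,.0015,.294)],(-.011,1),12,step=.03)
```

```text
13.85 [0.4087 0.0014 0.3076] R [[1.0, -0.002, -0.005], [0.005, -0.001, 1.0], [-0.002, -1.0, -0.001]] F [-0.14  0.36  0.31] w 5.22 j [-0.8  -0.02  0.67  2.    0.01  1.16 -0.13]
{'x': 0.13, 'y': 1.36, 'z': 0.01, 'rx': 0.001, 'ry': -0.006, 'rz': -0.002}
end [0.41   0.0015 0.294 ] left []
```

Request:
{"op": "move_arm", "data": {
  "series": [
    {"x": 0.1, "y": 1.3, "z": 0, "rx": 0, "ry": -0.005, "rz": -0.002},
    {"x": 0, "y": 0, "z": 0, "rx": 0, "ry": 0, "rz": 0},
    {"x": 0, "y": 0, "z": 0, "rx": 0, "ry": 0, "rz": 0}
  ]
}}

```text
clock: 14.22
position: [0.4104, 0.0015, 0.2944]
ee_rot: [-1.571, -0.009, 0.006]
force: [0.4, -0.0, -0.5]
width: 0.564
```

Request:
{"op": "move_arm", "data": {
  "series": [
    {"x": 0, "y": 0, "z": 0, "rx": 0, "ry": 0, "rz": 0},
    {"x": 0, "y": 0, "z": 0, "rx": 0, "ry": 0, "rz": 0},
    {"x": 0, "y": 0, "z": 0, "rx": 0, "ry": 0, "rz": 0},
    {"x": 0, "y": 0, "z": 0, "rx": 0, "ry": 0, "rz": 0},
    {"x": 0, "y": 0, "z": 0, "rx": 0, "ry": 0, "rz": 0},
    {"x": 0, "y": 0, "z": 0, "rx": 0, "ry": 0, "rz": 0}
  ],
  "jaw": 0.6,
  "newtons": 20
}}

```text
clock: 14.98
position: [0.4102, 0.0016, 0.2948]
ee_rot: [-1.571, -0.009, 0.006]
force: [-0.4, -0.2, 0.2]
width: 0.141
```

Run:
```python
from h import *
st=where()
w=arm.get_image("wrist");cv2.imwrite("pics/w8.png",w)
```

```text
14.975 [0.4102 0.0016 0.2948] R [[1.0, 0.002, -0.01], [0.01, 0.0, 1.0], [0.002, -1.0, 0.0]] F [-0.43 -0.15  0.25] w 1.3 j [-0.79 -0.01  0.67  2.02  0.    1.13 -0.11]
```

View pics/w8.png

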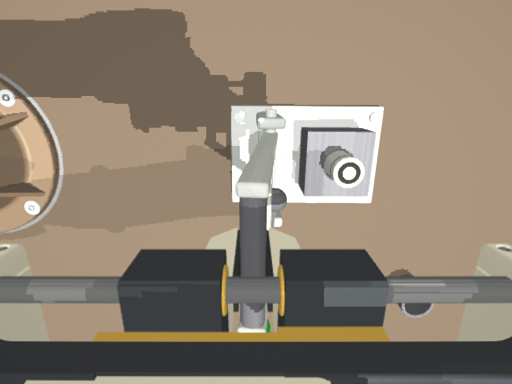

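```bash
cat >> h.py <<'E'
H=np.array([.431,.0006,.105])
def qof(p): return np.arctan2(p[2]-H[2],H[0]-p[0]), np.hypot(p[2]-H[2],p[0]-H[0])
def arc(dq,n):
    st=where();q,r=qof(st["position"]);print("q",q,"r",r)
    for i in range(n):
        a=q-dq; d=np.array([-.19*np.cos(a)+.19*np.cos(q),0,.19*np.sin(a)-.19*np.sin(q)])
        Rt=Ro.from_rotvec(st["ee_rot"]);print(round(a,3),(Rt.inv().apply(d)*100).round(2)); q=a
E
python3 -c "
from h import *
arc(.12,8)"
```

```text
15.025 [0.4102 0.0015 0.2948] R [[1.0, 0.002, -0.01], [0.01, 0.0, 1.0], [0.002, -1.0, 0.0]] F [-1.72 -1.02  2.01] w 1.31 j [-0.79 -0.01  0.67  2.02  0.    1.13 -0.11]
q 1.461471288859823 r 0.19096918139382182
1.341 [-2.25  0.38  0.02]
1.221 [-2.18  0.65  0.02]
1.101 [-2.09  0.9   0.02]
0.981 [-1.97  1.15  0.02]
0.861 [-1.82  1.37  0.02]
0.741 [-1.64  1.58  0.02]
0.621 [-1.44  1.77  0.01]
0.501 [-1.22  1.93  0.01]
```

```bash
sed -i 's/H\[0\]-p\[0\])/p[0]-H[0])/; s/-.19\*np.cos(a)+.19\*np.cos(q)/.19*np.cos(a)-.19*np.cos(q)/' h.py
python3 -c "
from h import *
arc(.12,6)"
```

```text
15.025 [0.4102 0.0015 0.2948] R [[1.0, 0.002, -0.01], [0.01, 0.0, 1.0], [0.002, -1.0, 0.0]] F [-1.72 -1.02  2.01] w 1.31 j [-0.79 -0.01  0.67  2.02  0.    1.13 -0.11]
q 1.6801213647299702 r 0.19096918139382182
1.56 [ 2.28 -0.11 -0.02]
1.44 [ 2.27  0.16 -0.02]
1.32 [ 2.24  0.44 -0.02]
1.2 [ 2.17  0.7  -0.02]
1.08 [ 2.07  0.95 -0.02]
0.96 [ 1.94  1.2  -0.02]
```

Request:
{"op": "move_arm", "data": {
  "series": [
    {"x": 1.2, "y": -0.1, "z": 0, "rx": 0, "ry": 0, "rz": 0},
    {"x": 2.3, "y": 0, "z": 0, "rx": 0, "ry": 0, "rz": 0},
    {"x": 2.3, "y": 0.3, "z": 0, "rx": 0, "ry": 0, "rz": 0}
  ]
}}

```text
clock: 15.4
position: [0.4657, 0.0017, 0.2925]
ee_rot: [-1.569, -0.004, 0.012]
force: [-5.1, 0.2, 5.1]
width: 0.144
```

```bash
python3 -c "
from h import *
arc(.12,6)"
```

```text
15.4 [0.4657 0.0017 0.2925] R [[1.0, -0.005, -0.011], [0.011, 0.002, 1.0], [-0.005, -1.0, 0.002]] F [-5.13  0.17  5.08] w 1.32 j [-0.74  0.14  0.72  1.91 -0.1   1.14  0.03]
q 1.3876490946860986 r 0.19068502773251314
1.268 [ 2.21  0.54 -0.02]
1.148 [ 2.13  0.8  -0.02]
1.028 [ 2.02  1.05 -0.02]
0.908 [ 1.88  1.28 -0.02]
0.788 [ 1.72  1.5  -0.02]
0.668 [ 1.52  1.69 -0.02]
```

Swinging cleanly with low forces.

Request:
{"op": "move_arm", "data": {
  "series": [
    {"x": 2.2, "y": 0.6, "z": 0, "rx": 0, "ry": 0, "rz": 0},
    {"x": 2.1, "y": 0.8, "z": 0, "rx": 0, "ry": 0, "rz": 0},
    {"x": 2.0, "y": 1.1, "z": 0, "rx": 0, "ry": 0, "rz": 0},
    {"x": 1.8, "y": 1.3, "z": 0, "rx": 0, "ry": 0, "rz": 0}
  ]
}}

```text
clock: 15.9
position: [0.5475, 0.0019, 0.2525]
ee_rot: [-1.57, -0.001, 0.017]
force: [-4.0, 1.3, 3.7]
width: 0.144
```

```bash
python3 -c "
from h import *
arc(.1,6)"
```

```text
15.9 [0.5475 0.0019 0.2525] R [[1.0, -0.01, -0.011], [0.011, 0.001, 1.0], [-0.01, -1.0, 0.001]] F [-3.98  1.28  3.67] w 1.32 j [-0.62  0.35  0.71  1.79 -0.25  1.11  0.18]
q 0.9022783205092473 r 0.18799384538042332
0.802 [ 1.44  1.24 -0.02]
0.702 [ 1.31  1.37 -0.02]
0.602 [ 1.17  1.5  -0.01]
0.502 [ 1.01  1.61 -0.01]
0.402 [ 0.85  1.7  -0.01]
0.302 [ 0.67  1.78 -0.01]
```

Request:
{"op": "move_arm", "data": {
  "series": [
    {"x": 1.5, "y": 1.2, "z": 0, "rx": 0, "ry": 0, "rz": -0.01},
    {"x": 1.3, "y": 1.4, "z": 0, "rx": 0, "ry": 0, "rz": 0},
    {"x": 1.1, "y": 1.5, "z": 0, "rx": 0, "ry": 0, "rz": 0},
    {"x": 0.9, "y": 1.5, "z": 0, "rx": 0, "ry": 0, "rz": 0}
  ]
}}

```text
clock: 16.4
position: [0.5966, 0.0019, 0.1929]
ee_rot: [-1.57, -0.007, 0.01]
force: [-4.0, -0.7, 2.2]
width: 0.146
```

```bash
python3 -c "
from h import *
arc(.05,6)"
```

```text
16.4 [0.5966 0.0019 0.1929] R [[1.0, -0.002, -0.011], [0.011, 0.0, 1.0], [-0.002, -1.0, 0.0]] F [-4.04 -0.65  2.22] w 1.34 j [-0.54  0.49  0.66  1.75 -0.35  1.02  0.25]
q 0.48772587308157 r 0.1875076530286911
0.438 [ 0.43  0.85 -0.  ]
0.388 [ 0.38  0.87 -0.  ]
0.338 [ 0.34  0.89 -0.  ]
0.288 [ 0.29  0.9  -0.  ]
0.238 [ 0.25  0.92 -0.  ]
0.188 [ 0.2   0.93 -0.  ]
```

Request:
{"op": "move_arm", "data": {
  "series": [
    {"x": 0.4, "y": 0.9, "z": 0, "rx": 0, "ry": 0, "rz": 0},
    {"x": 0.4, "y": 0.9, "z": 0, "rx": 0, "ry": 0, "rz": 0},
    {"x": 0.3, "y": 0.9, "z": 0, "rx": 0, "ry": 0, "rz": 0},
    {"x": 0.2, "y": 0.7, "z": 0, "rx": 0, "ry": 0, "rz": 0},
    {"x": 0, "y": 0, "z": 0, "rx": 0, "ry": 0, "rz": 0}
  ]
}}

```text
clock: 17.02
position: [0.6114, 0.002, 0.156]
ee_rot: [-1.571, -0.008, 0.009]
force: [2.0, -0.6, -5.2]
width: 0.144
```

Run:
```python
from h import *
arc(.02,4)
cv2.imwrite("pics/w9.png",arm.get_image("wrist"));s=arm.get_image("scene");crop(s,180,110,130,130,5,"pics/s9.png")
```

```text
17.025 [0.6114 0.002  0.156 ] R [[1.0, -0.0, -0.011], [0.011, -0.0, 1.0], [-0.0, -1.0, -0.0]] F [ 2.01 -0.58 -5.17] w 1.33 j [-0.51  0.55  0.63  1.75 -0.39  0.96  0.28]
q 0.2757033398879439 r 0.18750284278499668
0.256 [ 0.1   0.37 -0.  ]
0.236 [ 0.09  0.37 -0.  ]
0.216 [ 0.09  0.37 -0.  ]
0.196 [ 0.08  0.37 -0.  ]
```

View pics/w9.png

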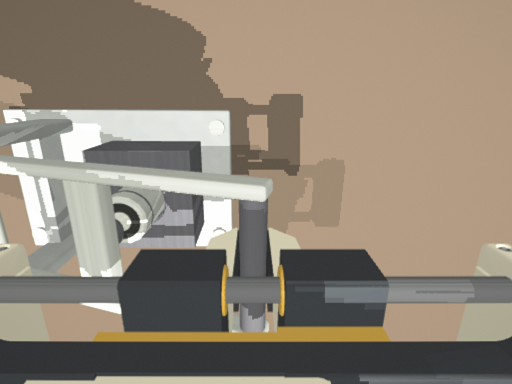

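View pics/s9.png

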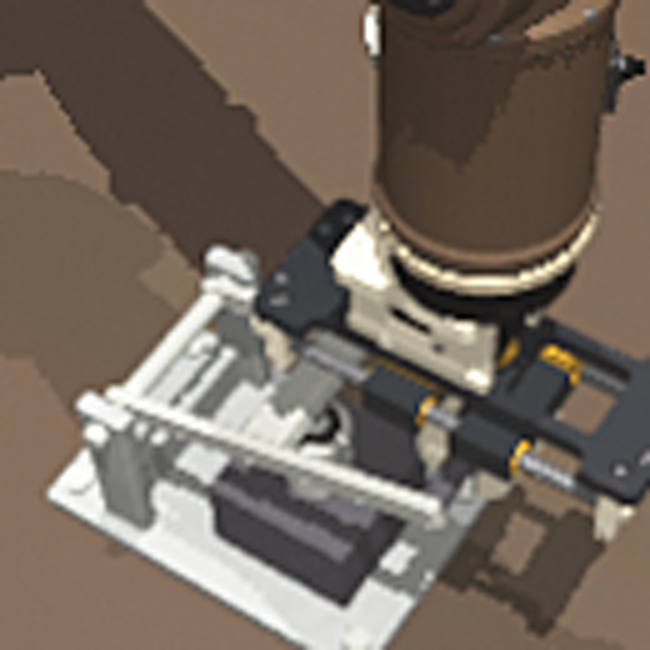

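Request:
{"op": "move_arm", "data": {
  "series": [
    {"x": 0.1, "y": 0.3, "z": 0, "rx": 0, "ry": 0, "rz": 0},
    {"x": 0.1, "y": 0.3, "z": 0, "rx": 0, "ry": 0, "rz": 0}
  ]
}}

```text
clock: 17.38
position: [0.6129, 0.002, 0.1509]
ee_rot: [-1.57, -0.008, 0.009]
force: [-2.4, -0.5, 3.7]
width: 0.147
```

Request:
{"op": "move_arm", "data": {
  "series": [
    {"x": 0.05, "y": 0.3, "z": 0, "rx": 0, "ry": 0, "rz": 0}
  ]
}}

```text
clock: 17.5
position: [0.6136, 0.002, 0.148]
ee_rot: [-1.57, -0.008, 0.008]
force: [-0.2, -0.2, 4.1]
width: 0.142
```

Request:
{"op": "move_arm", "data": {
  "series": [
    {"x": 0.05, "y": 0.3, "z": 0, "rx": 0, "ry": 0, "rz": 0}
  ]
}}

```text
clock: 17.62
position: [0.6143, 0.0021, 0.1451]
ee_rot: [-1.57, -0.009, 0.008]
force: [-2.1, -0.3, 3.4]
width: 0.144
```

Request:
{"op": "move_arm", "data": {
  "series": [
    {"x": 0.05, "y": 0.3, "z": 0, "rx": 0, "ry": 0, "rz": 0}
  ]
}}

```text
clock: 17.75
position: [0.615, 0.002, 0.142]
ee_rot: [-1.57, -0.009, 0.008]
force: [-1.4, -0.8, 2.5]
width: 0.146
```

Request:
{"op": "move_arm", "data": {
  "series": [
    {"x": 0.04, "y": 0.2, "z": 0, "rx": 0, "ry": 0, "rz": 0}
  ]
}}

```text
clock: 17.88
position: [0.6155, 0.002, 0.1399]
ee_rot: [-1.57, -0.009, 0.008]
force: [-0.1, -0.2, 4.1]
width: 0.146
```

Request:
{"op": "move_arm", "data": {
  "series": [
    {"x": 0.03, "y": 0.15, "z": 0, "rx": 0, "ry": 0, "rz": 0}
  ]
}}

```text
clock: 18.0
position: [0.6158, 0.0021, 0.1383]
ee_rot: [-1.57, -0.009, 0.008]
force: [-2.0, -0.4, 4.6]
width: 0.145
```

Request:
{"op": "move_arm", "data": {
  "series": [
    {"x": 0.03, "y": 0.15, "z": 0, "rx": 0, "ry": 0, "rz": 0}
  ]
}}

```text
clock: 18.12
position: [0.6161, 0.002, 0.1367]
ee_rot: [-1.57, -0.009, 0.008]
force: [-2.1, -0.9, 5.1]
width: 0.145
```

Request:
{"op": "move_arm", "data": {
  "series": [
    {"x": 0.03, "y": 0.15, "z": 0, "rx": 0, "ry": 0, "rz": 0}
  ]
}}

```text
clock: 18.25
position: [0.6164, 0.002, 0.1352]
ee_rot: [-1.57, -0.009, 0.008]
force: [-2.3, -1.2, 5.3]
width: 0.143
```

Request:
{"op": "move_arm", "data": {
  "series": [
    {"x": 0.03, "y": 0.15, "z": 0, "rx": 0, "ry": 0, "rz": 0}
  ]
}}

```text
clock: 18.38
position: [0.6167, 0.002, 0.1337]
ee_rot: [-1.57, -0.009, 0.008]
force: [-2.3, -1.7, 5.1]
width: 0.146
```

Request:
{"op": "move_arm", "data": {
  "series": [
    {"x": 0.02, "y": 0.15, "z": 0, "rx": 0, "ry": 0, "rz": 0}
  ]
}}

```text
clock: 18.5
position: [0.6169, 0.002, 0.1321]
ee_rot: [-1.57, -0.009, 0.008]
force: [-1.9, -0.7, 4.7]
width: 0.145
```

Request:
{"op": "move_arm", "data": {
  "series": [
    {"x": 0.02, "y": 0.15, "z": 0, "rx": 0, "ry": 0, "rz": 0}
  ]
}}

```text
clock: 18.62
position: [0.6172, 0.0021, 0.1306]
ee_rot: [-1.57, -0.009, 0.008]
force: [-1.8, 0.3, 6.0]
width: 0.145
```

Request:
{"op": "move_arm", "data": {
  "series": [
    {"x": 0.02, "y": 0.15, "z": 0, "rx": 0, "ry": 0, "rz": 0}
  ]
}}

```text
clock: 18.75
position: [0.6174, 0.002, 0.129]
ee_rot: [-1.57, -0.009, 0.007]
force: [-1.6, -0.8, 4.5]
width: 0.147
```

Request:
{"op": "move_arm", "data": {
  "series": [
    {"x": 0.02, "y": 0.15, "z": 0, "rx": 0, "ry": 0, "rz": 0}
  ]
}}

```text
clock: 18.88
position: [0.6177, 0.0021, 0.1275]
ee_rot: [-1.57, -0.009, 0.008]
force: [-1.1, -0.6, 4.3]
width: 0.142
```

Request:
{"op": "move_arm", "data": {
  "series": [
    {"x": 0.02, "y": 0.15, "z": 0, "rx": 0, "ry": 0, "rz": 0}
  ]
}}

```text
clock: 19.0
position: [0.6179, 0.0021, 0.1259]
ee_rot: [-1.57, -0.009, 0.007]
force: [-2.5, -0.4, 6.5]
width: 0.144
```

Request:
{"op": "move_arm", "data": {
  "series": [
    {"x": 0.02, "y": 0.15, "z": 0, "rx": 0, "ry": 0, "rz": 0}
  ]
}}

```text
clock: 19.12
position: [0.6181, 0.0021, 0.1244]
ee_rot: [-1.57, -0.009, 0.007]
force: [-2.3, -0.0, 6.0]
width: 0.145
```

Request:
{"op": "move_arm", "data": {
  "series": [
    {"x": 0.02, "y": 0.15, "z": 0, "rx": 0, "ry": 0, "rz": 0}
  ]
}}

```text
clock: 19.25
position: [0.6183, 0.0021, 0.1229]
ee_rot: [-1.57, -0.009, 0.007]
force: [-1.9, 0.1, 5.3]
width: 0.143
```

Request:
{"op": "move_arm", "data": {
  "series": [
    {"x": 0.01, "y": 0.15, "z": 0, "rx": 0, "ry": 0, "rz": 0}
  ]
}}

```text
clock: 19.38
position: [0.6184, 0.0021, 0.1214]
ee_rot: [-1.57, -0.009, 0.007]
force: [-1.6, -0.1, 7.1]
width: 0.142
```

Request:
{"op": "move_arm", "data": {
  "series": [
    {"x": 0.01, "y": 0.12, "z": 0, "rx": 0, "ry": 0, "rz": 0}
  ]
}}

```text
clock: 19.5
position: [0.6186, 0.002, 0.1202]
ee_rot: [-1.57, -0.009, 0.007]
force: [-2.7, -0.0, 5.2]
width: 0.142
```

Request:
{"op": "move_arm", "data": {
  "series": [
    {"x": 0.01, "y": 0.12, "z": 0, "rx": 0, "ry": 0, "rz": 0}
  ]
}}

```text
clock: 19.62
position: [0.6187, 0.0021, 0.119]
ee_rot: [-1.569, -0.009, 0.007]
force: [-1.8, -0.6, 5.0]
width: 0.146
```

Request:
{"op": "move_arm", "data": {
  "series": [
    {"x": 0.01, "y": 0.12, "z": 0, "rx": 0, "ry": 0, "rz": 0}
  ]
}}

```text
clock: 19.75
position: [0.6188, 0.0021, 0.1178]
ee_rot: [-1.569, -0.009, 0.007]
force: [-3.0, -1.4, 5.7]
width: 0.146
```

Request:
{"op": "move_arm", "data": {
  "series": [
    {"x": 0.01, "y": 0.12, "z": 0, "rx": 0, "ry": 0, "rz": 0}
  ]
}}

```text
clock: 19.88
position: [0.6189, 0.0021, 0.1167]
ee_rot: [-1.569, -0.009, 0.007]
force: [-3.4, -0.4, 5.5]
width: 0.14
```

Request:
{"op": "move_arm", "data": {
  "series": [
    {"x": 0.01, "y": 0.12, "z": 0, "rx": 0, "ry": 0, "rz": 0}
  ]
}}

```text
clock: 20.0
position: [0.619, 0.002, 0.1155]
ee_rot: [-1.569, -0.009, 0.007]
force: [-2.1, -0.7, 6.5]
width: 0.141
```

Request:
{"op": "move_arm", "data": {
  "series": [
    {"x": 0.01, "y": 0.12, "z": 0, "rx": 0, "ry": 0, "rz": 0}
  ]
}}

```text
clock: 20.12
position: [0.6191, 0.0021, 0.1143]
ee_rot: [-1.569, -0.009, 0.007]
force: [-2.5, -0.5, 6.9]
width: 0.145
```

Request:
{"op": "move_arm", "data": {
  "series": [
    {"x": 0, "y": 0.12, "z": 0, "rx": 0, "ry": 0, "rz": 0}
  ]
}}

```text
clock: 20.25
position: [0.6192, 0.002, 0.1132]
ee_rot: [-1.569, -0.009, 0.007]
force: [-2.2, -0.3, 6.5]
width: 0.146
```

Request:
{"op": "move_arm", "data": {
  "series": [
    {"x": 0, "y": 0.12, "z": 0, "rx": 0, "ry": 0, "rz": 0}
  ]
}}

```text
clock: 20.38
position: [0.6193, 0.002, 0.1121]
ee_rot: [-1.569, -0.01, 0.007]
force: [-2.3, -0.3, 6.2]
width: 0.144
```

Request:
{"op": "move_arm", "data": {
  "series": [
    {"x": 0, "y": 0.12, "z": 0, "rx": 0, "ry": 0, "rz": 0}
  ]
}}

```text
clock: 20.5
position: [0.6193, 0.0021, 0.111]
ee_rot: [-1.569, -0.01, 0.007]
force: [-1.7, -0.5, 6.4]
width: 0.141
```

Run:
```python
from h import *
st=where();cv2.imwrite("pics/w10.png",arm.get_image("wrist"));s=arm.get_image("scene");crop(s,180,110,130,130,5,"pics/s10.png");cv2.imwrite("pics/s10f.png",s)
```

```text
20.5 [0.6193 0.0021 0.111 ] R [[1.0, 0.002, -0.01], [0.01, 0.002, 1.0], [0.002, -1.0, 0.002]] F [-1.67 -0.54  6.39] w 1.29 j [-0.48  0.62  0.59  1.77 -0.43  0.89  0.32]
```

View pics/w10.png

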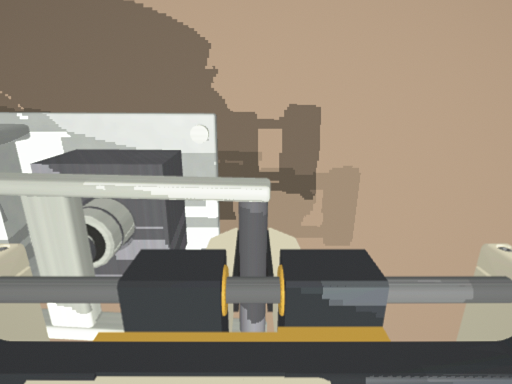

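View pics/s10.png

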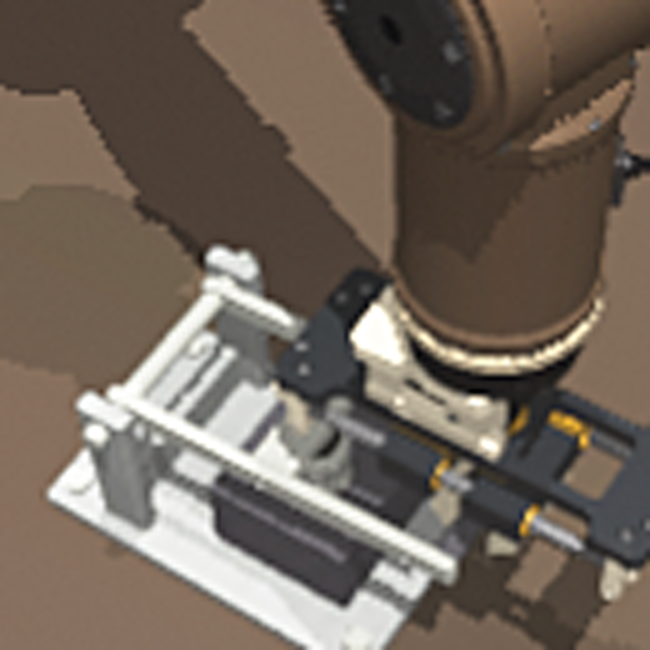

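Request:
{"op": "move_arm", "data": {
  "series": [
    {"x": 0, "y": 0.12, "z": 0, "rx": 0, "ry": 0, "rz": 0}
  ]
}}

```text
clock: 20.72
position: [0.6194, 0.0021, 0.1098]
ee_rot: [-1.569, -0.01, 0.006]
force: [-2.0, -0.1, 7.2]
width: 0.142
```

Request:
{"op": "move_arm", "data": {
  "series": [
    {"x": 0, "y": 0.1, "z": 0, "rx": 0, "ry": 0, "rz": 0}
  ]
}}

```text
clock: 20.85
position: [0.6194, 0.002, 0.1089]
ee_rot: [-1.569, -0.01, 0.006]
force: [-2.2, -0.6, 6.5]
width: 0.14
```

Request:
{"op": "move_arm", "data": {
  "series": [
    {"x": 0, "y": 0.1, "z": 0, "rx": 0, "ry": 0, "rz": 0}
  ]
}}

```text
clock: 20.98
position: [0.6195, 0.0021, 0.108]
ee_rot: [-1.569, -0.01, 0.006]
force: [-2.3, 0.1, 6.5]
width: 0.144
```

Request:
{"op": "move_arm", "data": {
  "series": [
    {"x": 0, "y": 0.1, "z": 0, "rx": 0, "ry": 0, "rz": 0}
  ]
}}

```text
clock: 21.1
position: [0.6196, 0.002, 0.1071]
ee_rot: [-1.569, -0.01, 0.006]
force: [-3.6, -0.2, 6.2]
width: 0.146
```

Request:
{"op": "move_arm", "data": {
  "series": [
    {"x": 0, "y": 0.1, "z": 0, "rx": 0, "ry": 0, "rz": 0}
  ]
}}

```text
clock: 21.22
position: [0.6196, 0.0021, 0.1062]
ee_rot: [-1.568, -0.01, 0.006]
force: [-1.7, -0.6, 6.8]
width: 0.147
```

Request:
{"op": "move_arm", "data": {
  "series": [
    {"x": 0, "y": 0.1, "z": 0, "rx": 0, "ry": 0, "rz": 0}
  ]
}}

```text
clock: 21.35
position: [0.6196, 0.002, 0.1053]
ee_rot: [-1.568, -0.01, 0.006]
force: [-3.7, -0.2, 7.3]
width: 0.142
```

Request:
{"op": "move_arm", "data": {
  "series": [
    {"x": 0, "y": 0.1, "z": 0, "rx": 0, "ry": 0, "rz": 0}
  ]
}}

```text
clock: 21.48
position: [0.6196, 0.002, 0.1048]
ee_rot: [-1.568, -0.01, 0.006]
force: [-4.5, -0.3, 12.9]
width: 0.143
```

Request:
{"op": "move_arm", "data": {
  "series": [
    {"x": 0, "y": 0, "z": 0, "rx": 0, "ry": 0, "rz": 0}
  ]
}}

```text
clock: 21.6
position: [0.6196, 0.0021, 0.1049]
ee_rot: [-1.568, -0.01, 0.006]
force: [-3.0, -0.8, 2.4]
width: 0.147
```

Request:
{"op": "move_arm", "data": {
  "series": [
    {"x": 0, "y": 0.08, "z": 0, "rx": 0, "ry": 0, "rz": 0}
  ]
}}

```text
clock: 21.72
position: [0.6196, 0.0021, 0.1046]
ee_rot: [-1.568, -0.011, 0.005]
force: [-5.5, -0.7, 15.4]
width: 0.144
```

Request:
{"op": "move_arm", "data": {
  "series": [
    {"x": 0, "y": 0, "z": 0, "rx": 0, "ry": 0, "rz": 0}
  ]
}}

```text
clock: 21.85
position: [0.6197, 0.002, 0.1047]
ee_rot: [-1.567, -0.011, 0.005]
force: [-1.7, 0.2, 3.5]
width: 0.147
```

Request:
{"op": "move_arm", "data": {
  "series": [
    {"x": 0, "y": 0, "z": 0, "rx": 0, "ry": 0, "rz": 0},
    {"x": 0, "y": 0, "z": 0, "rx": 0, "ry": 0, "rz": 0},
    {"x": 0, "y": 0, "z": 0, "rx": 0, "ry": 0, "rz": 0},
    {"x": 0, "y": 0, "z": 0, "rx": 0, "ry": 0, "rz": 0}
  ],
  "jaw": 4.5
}}

```text
clock: 22.35
position: [0.6199, 0.0028, 0.1037]
ee_rot: [-1.567, -0.011, 0.006]
force: [-0.4, 0.1, -0.3]
width: 0.484
```

Run:
```python
from h import *
st=where();s=arm.get_image("scene");crop(s,180,110,130,130,5,"pics/s11.png");cv2.imwrite("pics/w11.png",arm.get_image("wrist"))
```

```text
22.35 [0.6199 0.0028 0.1037] R [[1.0, 0.003, -0.011], [0.011, 0.004, 1.0], [0.004, -1.0, 0.004]] F [-0.38  0.11 -0.27] w 4.45 j [-0.48  0.63  0.59  1.78 -0.44  0.87  0.32]
```

View pics/w11.png

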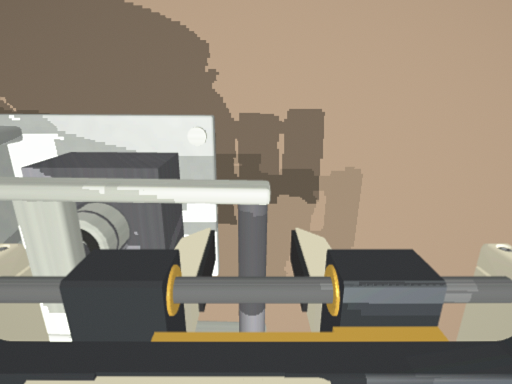

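Jaws are clear of the bar; retreating straight up.

Request:
{"op": "move_arm", "data": {
  "series": [
    {"x": 0, "y": -2, "z": 0, "rx": 0, "ry": 0, "rz": 0},
    {"x": 0, "y": -4, "z": 0, "rx": 0, "ry": 0, "rz": 0},
    {"x": 0, "y": -5, "z": 0, "rx": 0, "ry": 0, "rz": 0},
    {"x": 1, "y": -5, "z": 0, "rx": 0, "ry": 0, "rz": 0},
    {"x": 4, "y": -2, "z": 0, "rx": 0, "ry": 0, "rz": 0},
    {"x": 5, "y": 0, "z": 0, "rx": 0, "ry": 0, "rz": 0},
    {"x": 2, "y": 0, "z": 0, "rx": 0, "ry": 0, "rz": 0},
    {"x": 0, "y": 0, "z": 0, "rx": 0, "ry": 0, "rz": 0}
  ]
}}

```text
clock: 23.45
position: [0.7418, 0.0018, 0.3026]
ee_rot: [-1.569, -0.017, -0.002]
force: [-0.2, -0.9, -0.6]
width: 0.489
```

Run:
```python
from h import *
st=where();s=arm.get_image("scene");t=arm.get_image("top");crop(s,170,120,120,130,5,"pics/s12.png");cv2.imwrite("pics/t12.png",t);cv2.imwrite("pics/s12f.png",s)
cs=arm.camera_params("scene")
for q in (.02,.05,.1): print(q,(proj(cs,H+[.19*np.cos(q),-.042,.19*np.sin(q)])-[170,120])*5)
```

```text
23.45 [0.7418 0.0018 0.3026] R [[1.0, 0.012, -0.009], [0.009, 0.002, 1.0], [0.012, -1.0, 0.002]] F [-0.23 -0.92 -0.61] w 4.49 j [-0.41  0.66  0.67  1.19 -0.4   1.4   0.22]
0.02 [487.08897565 524.21660958]
0.05 [486.88623817 518.2679089 ]
0.1 [485.85776461 507.84658413]
```

View pics/s12.png

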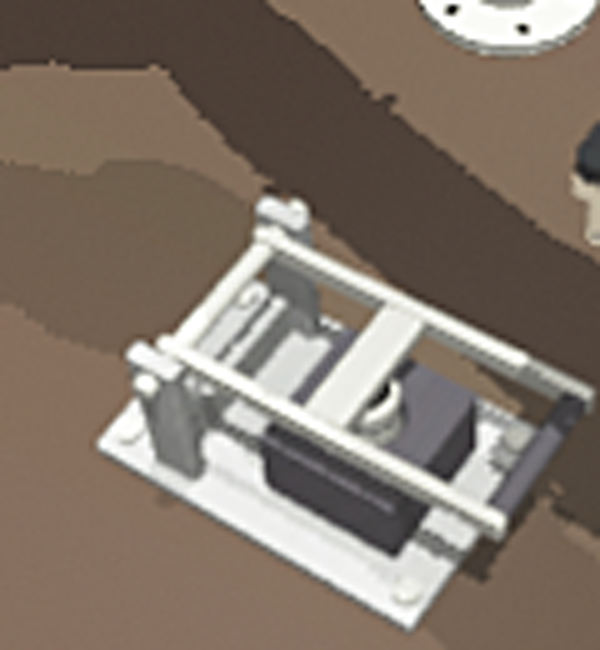

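View pics/t12.png

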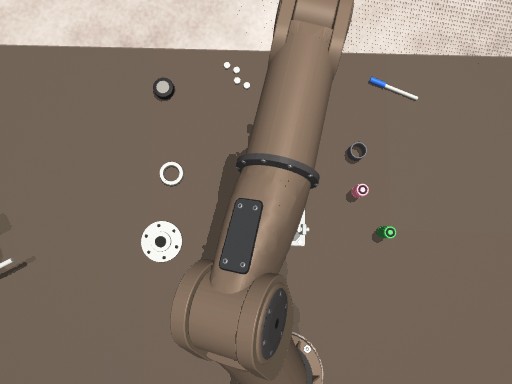

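```bash
python3 -c "
from cell import arm
print(arm.sign_off())"
```

```text
the job is handed in; nothing more can be done
None
```

The bearing cartridge is in the bore, driven down to the seat, and the clamp is closed on it. I handed the job in at about 23.5 s of the 72 s allowed, and no verdict was reported.

- **Placing it:** I took the plain steel cylinder, not the green or pink look-alike, and lowered it into the bore. No insertion resistance showed on the wrist force. I let go once the sprung pad began to carry its weight.
- **Closing the clamp:** I gripped the cross bar from above and swung the clamp over. I then pressed down in 1–1.5 mm steps. The force stayed at about 5–7 N, then jumped to 12.9 N at a bar height of about 0.105 m. I took that as the seat.
- **Confirming the seat:** I pressed lightly once more to be sure. The force rose at once to 15.4 N with almost no movement. That is above the "12 N is ample" figure but below the 17 N limit. I then relaxed, opened the jaws and backed off.
- **Last checks:** After release the picture showed the clamp nearly level with its foot over the cartridge top, and the sensed force was near zero. The ring, flange, tube and both look-alikes sat at the same pixels as at the start.
- **Disagreements:** The cameras differed by about 2 mm on where the bore and cartridge were, so I aligned the cartridge by comparing it with the bore in the same picture. First touch of the clamp foot came 3–5 mm lower at the bar than the stated angle suggests. The seat was also felt about 4 mm below the bar height for the lowest stated home angle (0.02). I put both down to an offset in how I held the bar, and did not check it further.

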